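# Tip a firebrick over the edge of a jeweller's soldering hearth and slide it home

### The job

The firebrick standing on end in front of the soldering hearth has to lie on the hearth board. Bring it up, still standing, so that the foot of its broad face butts the hearth's raised front edge, then tip it over that edge by its top and let it down onto the board gently (it is brittle: keep hold of it until it lies, do not let it fall). Then slide it on, lengthwise and square, until its top end meets the back bricks without ramming them; let go, and leave the other things where they are.

Things in the scene. Friction and masses are not known exactly. Their poses are not given: they have to be found in the camera images.
- brick: loose cream firebrick, 0.3-0.6 kg, standing on end: 56 mm thick (its x), 64 wide (y), 160 tall (z, up). Origin at the centre of its foot. It starts 20-70 mm clear of the hearth's front edge, its x axis within 0.25 rad of the hearth's; its broad +x face (64 x 160) looks at the hearth and will lie underneath. Pinched lightly by its +y and -y sides (64 mm apart), it can turn between the fingertips
- brick_top (a point): centre of the brick's top end face, 160 mm from its foot; this end must finally meet the back bricks. Pinched 25 mm below it with about 8 N the brick turns freely enough as it goes over; a hard grip (over 20 N) holds its angle, and the brick then creeps out of the fingers
- brick_center (a point): centre of the brick
- hearth: soldering hearth, fixed: grey board in a dark steel frame, 300 mm deep (its x), 300 wide (y), 16 thick, top 16 mm above the bench. Origin at the centre of its underside. Its front edge (the stop, a square 16 mm step) is at x = -150 mm and runs along y; the brick stands on the bench beyond it and is tipped towards +x. The brick's lane is the half with y below 0
- hearth_front (a point): middle of the top of the hearth's front edge, 16 mm above the bench
- back_bricks: two cream firebricks in a row, fixed across the rear of the hearth board: 297 mm along y, 64 deep (x), 56 high (top 72 mm above the bench). Axes as the hearth's; origin at the centre of the underside, so their front face is at x = -32 mm in their frame; it is 200-225 mm from the hearth's front edge
- charcoal: black charcoal soldering block lying on the hearth board in the half with y above 0, 140 mm along its x, 70 mm along its y, 30 mm high; origin at the centre of its underside; a bystander
- flux_jar: amber jar with a white cap standing on the bench, 60 mm across, 75 mm high; origin at the centre of its underside; a bystander
- mandrel: chrome tapered ring mandrel lying on the bench along its x, 250 mm long, 27 mm thick at most; origin at mid-length on the bench; a bystander
- tweezers: steel soldering tweezers with wooden grips lying on the bench along their x, about 170 mm long, 10 mm high; a bystander
Things that resemble listed ones, but are neither listed nor needed, are in the scene too. Leave any green or pink look-alike of the brick alone.

How it is judged:
By the outcome, as a careful person would: the job done as asked, in the order asked, and still so for the second after the job is handed in, with the robot touching nothing.
It also fails if it takes over 51 s, if anything falls off the work surface, if the arm or the gripper's body presses on something with over 40 N, if the wrist force passes 120 N, or if a joint passes its speed limit or range.

### The arm

A 7-joint arm with a two-finger parallel gripper is mounted at the origin on the work surface. World frame = base frame: x ahead of the robot, y to its left, z up, the work surface at z = 0. Lengths are in m, angles in rad, forces in N, time in s.
With the tool pointing down it reaches from about 0.35 to 0.9 m from the base axis. Payload 7.2 kg.
Tool frame: the origin (TCP) lies midway between the tips of the shut fingers; the grasp point (between the pads) lies 19 mm behind it; z points along the fingers, y is the direction in which the jaws open and shut (so a half turn about z gives the same grasp; the last joint's range is limited). The gripper opens to 88 mm and grips with 3 to 60 N. Pads are 20 mm wide; open, the fingers measure 115 mm over their backs; the gripper's body (75 mm by 178 mm) begins 61 mm behind the grasp point.
Start: joints at [1.274, 0.411, -0.013, 1.596, 0.006, 1.134, -0.082], TCP at [0.142, -0.609, 0.223] pointing down, gripper open.
Joint ranges: [-2.95, 2.95], [-0.29, 1.99], [-1.47, 1.44], [0.14, 2.54], [-1.03, 4.17], [0.13, 1.85], [-2.86, 2.86]. Speed limits (rad/s): [2.39, 2.39, 3.01, 3.01, 3.14, 3.14, 3.14].

### API

Orientations are given as a rotation vector (axis times angle).
In Python, from cell import * gives the robot as it stands.
- The arm moves only by the tool drive_tool, never from a script. Its argument "rows" is a list of rows, each an object of numbers: "claw": the finger opening in mm, from 0 to 87.8; "x", "y", "z": the shift along the world's x, y, z in mm; "yaw": the turn about the world's z in rad. A call has 1 to 20 rows; each row shifts and turns the pose as measured when the row begins; what a row does not reach is not made up. A row lasts 1/10 s, in which the tool goes at most 50 mm and 8.59 degrees, less where a joint would pass 70% of its speed; a pose out of reach is approached as far as the arm can. A call is refused whole if a number of a shift passes 50 or a number of a turn 0.15, either way. A call with a gripper value outside its range is refused whole. The fingers move at their own pace and stop on an object; the grip force is fixed at half the most. Time passes only in rows, so rows that do not move let the fingers close. It gives the time, the measured TCP pose, the force and the opening at its end, in the units of the state.
- state(): the state, without advancing time (a new reading comes with each control period).
- read_camera(name): name is "side" or "top" or "wrist"; returns a dict with "img" (400x640x3 uint8, red, green, blue), "vfov" (degrees; the focal length in pixels is half the picture's height over the tangent of half this angle, whatever the lens; pixels are square), "cx", "cy" (the principal point, pixels), "R" (3x3) and "t" (3): a world point X has camera coordinates R X + t; the wrist camera has in their place "T_tool_cam" (4x4, takes a point from camera to tool coordinates, whose origin is the TCP and whose axes are the flange's). Camera axes: x right, y down, z forward; pixel columns grow to the right and rows downward; lengths in m; the calibration is good to about 2 mm. The wrist camera is an equidistant fisheye: a pixel r from the principal point sees the ray r / f radians off the axis. A picture is of the moment at which its call begins: read the wrist's pose just before it. There is no depth.
- job_done(): hands the job in, once; it reports no verdict.
Trained networks look in a picture, given as the dict that the camera call returned (one of the last four; its "shot" number tells which), for a name from the list of things; names that differ only in an ending like _2 or _b are one class to them, and where a whole thing is asked for, a point or a joint stands for the part that bears it (a point fixed in the world has none). Each returns a list of dicts, best first, with "score" (0 to 1); they miss things now and then, are a little off and sometimes report something else, mostly with a low value. They report only what shows in the picture. A call takes as long as a camera call. They do not tell look-alikes from the thing itself.
- boxes_of(picture, thing): "uv" ([column, row] in pixels, amid what is visible of it).
- regions_of(picture, thing): "mask" (400x640 bool, what is visible of it) and "uv" ([column, row] in pixels, amid what is visible of it).
The state is a dict: "t": time; "q": joint angles; "joint_vel": joint speeds; "effort": joint torques, N m; "position": TCP position; "tool_rot": TCP orientation; "wrist_force": force on the tool from outside, world axes, zero at the start; "ft_torque": the same for the moment, N m; "width": opening from 0.0 (shut) to 1.0 (fully open).
Only numpy, scipy, OpenCV 4.12 (cv2) and the standard library are available. Lean on these libraries where they do the work, as an engineer would, in place of code of your own. Each camera call takes 0.05 s, during which the arm holds its last target.

## Working session

There is one attempt and no reset: what is moved stays moved. The work goes in short steps, Python scripts to look and compute and a tool call to move; the robot and the scene stay as the last step left them, time stands still between calls to the robot, and variables do not carry over. Pictures are saved under pics/ and viewed, and the job is handed in when it is done.

Besides the shell and the picture viewer there is one more tool, called in YAML: its name, and indented under it one key for each argument. drive_tool: Moves the arm, as the interface text tells. Its arguments: {"type":"object","properties":{"rows":{"type":"array","items":{"type":"object","properties":{"claw":{"type":"number"},"x":{"type":"number"},"y":{"type":"number"},"z":{"type":"number"},"yaw":{"type":"number"}}}}},"required":["rows"]}

```bash
mkdir -p pics; ls
cat > h.py <<'E'
from cell import *
import numpy as np, cv2
def save(p,n): cv2.imwrite('pics/'+n+'.png',p['img'][:,:,::-1])
E
python3 - <<'E'
from h import *
for n in ('side','top','wrist'):
    p=read_camera(n); save(p,n+'0')
    print(n,{k:v for k,v in p.items() if k!='img'})
print(state())
E
```

```text
pics
side {'vfov': 48.42452803889026, 'cx': 309.47812774447283, 'cy': 191.20918624754583, 'R': array([[-0.98423998, -0.17607697,  0.01638796],
       [-0.13105173,  0.66404402, -0.73611886],
       [ 0.11873126, -0.72666528, -0.67665387]]), 't': array([0.52519141, 0.10082325, 1.09718407]), 'shot': 1}
top {'vfov': 57.192190507128785, 'cx': 317.9942491438195, 'cy': 203.4448322437026, 'R': array([[ 0.01055017, -0.99965584, -0.02401872],
       [-0.98637109, -0.00645971, -0.16440908],
       [ 0.16419734,  0.02542592, -0.98609977]]), 't': array([0.09716896, 0.54345306, 0.79301721]), 'shot': 2}
wrist {'vfov': 65.70646984690485, 'cx': 322.1033248271297, 'cy': 198.84399730519826, 'T_tool_cam': array([[ 3.24781120e-04, -9.61776748e-01, -2.73834588e-01,
         7.56531149e-02],
       [ 9.99999946e-01,  2.99207061e-04,  1.35157171e-04,
         7.65578788e-04],
       [-4.80577820e-05, -2.73834617e-01,  9.61776793e-01,
        -1.61852202e-01],
       [ 0.00000000e+00,  0.00000000e+00,  0.00000000e+00,
         1.00000000e+00]]), 'shot': 3}
{'t': 0.15, 'q': array([ 1.27378286,  0.41171578, -0.01275712,  1.59681946,  0.00558424,
        1.13432746, -0.08216543]), 'joint_vel': array([ 0.00016111, -0.00202006,  0.00170512, -0.00249624,  0.00065833,
       -0.00077365, -0.00042881]), 'effort': array([ 1.75408666e-03, -5.88332820e+01,  6.42626267e-01, -2.91294104e+01,
       -5.37024904e-02,  1.57292420e-02,  1.03488865e-04]), 'position': array([ 0.14167475, -0.60833383,  0.2220155 ]), 'tool_rot': array([-3.11982685e+00, -3.58641244e-01,  3.05766319e-04]), 'wrist_force': array([-0.09134075, -0.59635042,  0.55210981]), 'ft_torque': array([-0.03898328,  0.03355763,  0.00944842]), 'width': 1.001066915791831}
```

View pics/side0.png

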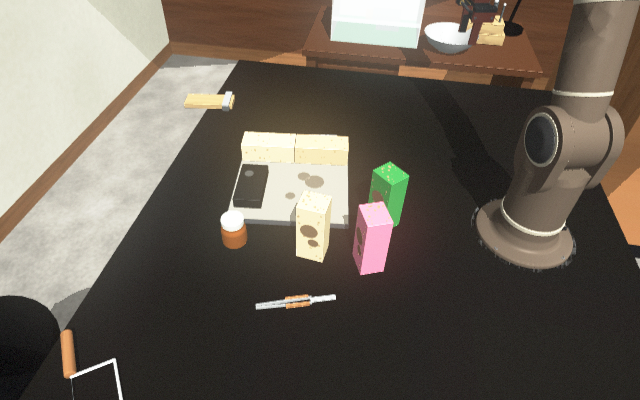

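View pics/top0.png

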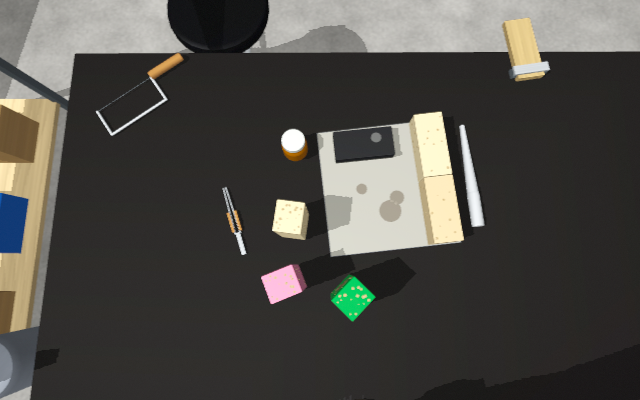

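View pics/wrist0.png

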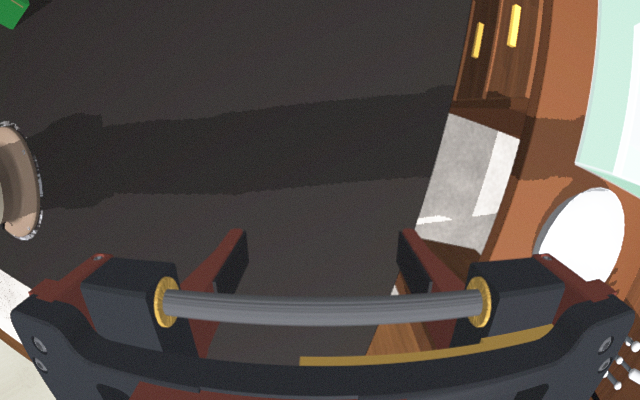

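The top picture shows three standing blocks: cream at (291,219), pink at (284,284) and green at (353,298). The cream one fits: it is the cream firebrick, and it stands in front of the hearth's front edge near column 325. Pink and green are the look-alikes to leave alone. Next I'll run the networks and fit box models to both views.

```bash
cat >> h.py <<'E'
from scipy.optimize import minimize
def proj(p,X):
    X=np.atleast_2d(X); f=200/np.tan(np.radians(p['vfov']/2)); c=X@p['R'].T+p['t']
    return np.c_[f*c[:,0]/c[:,2]+p['cx'], f*c[:,1]/c[:,2]+p['cy']]
def Rz(a): return np.array([[np.cos(a),-np.sin(a),0],[np.sin(a),np.cos(a),0],[0,0,1]])
def box(sx,sy,z0,z1): return np.array([[a*sx/2,b*sy/2,z] for a in(-1,1) for b in(-1,1) for z in(z0,z1)])
def place(P,x): return P@Rz(x[2]).T+[x[0],x[1],0]
def hullmask(p,P):
    m=np.zeros((1600,2560),np.uint8); u=(proj(p,P)+.5)*4-.5
    cv2.fillConvexPoly(m,cv2.convexHull(np.round(u).astype(np.int32)),1)
    return cv2.resize(m.astype(np.float32),(640,400),interpolation=cv2.INTER_AREA)
def fitbox(P,x0,views):
    def c(x):
        s=0
        for p,m in views:
            h=hullmask(p,place(P,x)); s+=1-np.minimum(h,m).sum()/np.maximum(h,m).sum()
        return s
    best=None
    for a in(-.2,0,.2):
        s=np.array([x0[0],x0[1],x0[2]+a])
        sim=np.array([s,s+[.02,0,0],s+[0,.02,0],s+[0,0,.15]])
        r=minimize(c,s,method='Nelder-Mead',options=dict(initial_simplex=sim,xatol=2e-4,fatol=1e-4,maxiter=400))
        if best is None or r.fun<best.fun: best=r
    return best
def ground(p,uv,z):
    f=200/np.tan(np.radians(p['vfov']/2)); d=p['R'].T@np.array([(uv[0]-p['cx'])/f,(uv[1]-p['cy'])/f,1]); o=-p['R'].T@p['t']
    return o+d*(z-o[2])/d[2]
E
python3 - <<'E'
from h import *
import pickle
T=read_camera('top'); S=read_camera('side')
R={}
for n in ('brick','hearth','back_bricks','charcoal'):
    for k,p in (('T',T),('S',S)):
        R[n,k]=regions_of(p,n)
        print(n,k,[(round(float(r['score']),2),np.round(r['uv']),int(r['mask'].sum())) for r in R[n,k]])
pickle.dump((T,S,R),open('d.pkl','wb'))
a=T['img'][90:320,190:510]; b=S['img'][120:290,200:440]
cv2.imwrite('pics/c0.png',cv2.resize(a[:,:,::-1],None,fx=2.5,fy=2.5,interpolation=cv2.INTER_CUBIC))
cv2.imwrite('pics/c1.png',cv2.resize(b[:,:,::-1],None,fx=3,fy=3,interpolation=cv2.INTER_CUBIC))
E
```

```text
brick T [(0.88, array([351., 298.]), 1155), (0.85, array([288., 216.]), 1175), (0.75, array([282., 285.]), 1115)]
brick S [(0.91, array([373., 236.]), 2255), (0.64, array([310., 225.]), 2175), (0.59, array([387., 185.]), 1539)]
hearth T [(0.85, array([373., 201.]), 10070)]
hearth S []
back_bricks T [(0.82, array([431., 179.]), 4543)]
back_bricks S [(0.61, array([296., 148.]), 3155)]
charcoal T [(0.57, array([364., 142.]), 1871)]
charcoal S [(0.64, array([248., 185.]), 1279)]
```

View pics/c0.png

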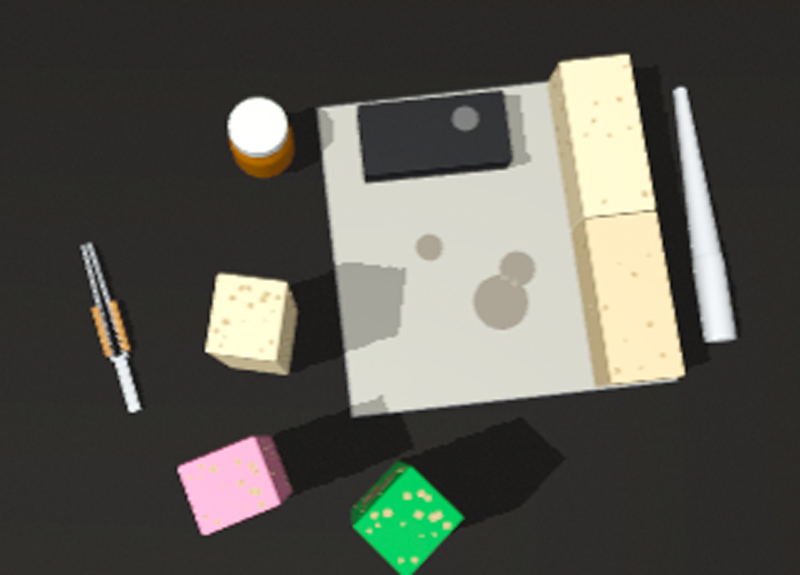

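View pics/c1.png

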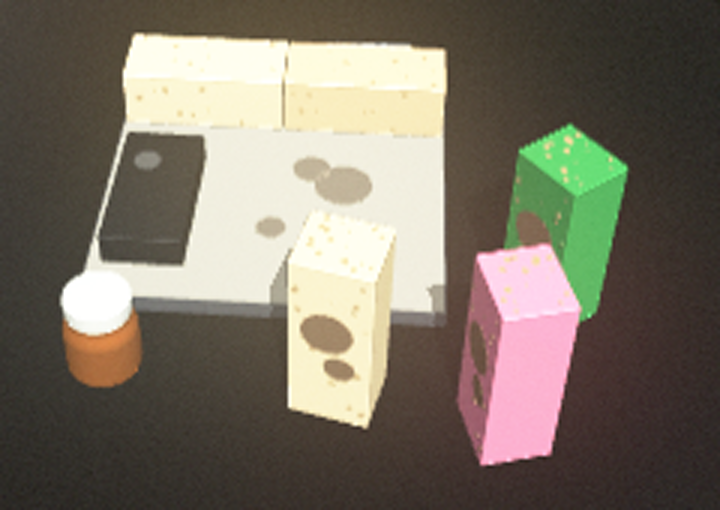

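Run:
```python
from h import *
import pickle
T,S,R=pickle.load(open('d.pkl','rb'))
B=box(.056,.064,0,.16)
mT=R['brick','T'][1]['mask']; mS=R['brick','S'][1]['mask']
g=ground(T,R['brick','T'][1]['uv'],.12); print('g',g)
x0=[g[0],g[1],-np.pi/2]
for v in ([(T,mT),(S,mS)],[(T,mT)],[(S,mS)]):
    r=fitbox(B,x0,v); print('brick',r.x,np.degrees(r.x[2]),r.fun)
# colour seg
def cream(p,uv):
    h=cv2.cvtColor(p['img'],cv2.COLOR_RGB2HSV); m=((h[...,2]>95)&(h[...,0]>8)&(h[...,0]<35)&(h[...,1]>25)).astype(np.uint8)
    return m
for n in('T','S'):
    p={'T':T,'S':S}[n]; c=cream(p,0)*cv2.dilate((R['brick',n][1]['mask']).astype(np.uint8),np.ones((9,9)))
    k,l,st,_=cv2.connectedComponentsWithStats(c); i=1+np.argmax(st[1:,4]); c=(l==i).astype(np.uint8)
    cn,_=cv2.findContours(c,0,1); hh=np.zeros_like(c); cv2.fillConvexPoly(hh,cv2.convexHull(max(cn,key=len)),1); print(n,c.sum(),hh.sum())
    if n=='T': cT=hh
    else: cS=hh
for v in ([(T,cT),(S,cS)],[(T,cT)],[(S,cS)]):
    r=fitbox(B,x0,v); print('brick col',r.x,np.degrees(r.x[2]),r.fun)
# back bricks
K=box(.064,.297,.016,.072)
bT=R['back_bricks','T'][0]['mask'];bS=R['back_bricks','S'][0]['mask']
g=ground(T,R['back_bricks','T'][0]['uv'],.06)
for v in ([(T,bT),(S,bS)],[(T,bT)],[(S,bS)]):
    r=fitbox(K,[g[0],g[1],-np.pi/2+.08],v); print('back',r.x,np.degrees(r.x[2]),r.fun)
# front corners of hearth, top view crop
for nm,p,uvs in(('T',T,[(318,105),(352,416)]),):
    P=[ground(p,((u)/2.5+190-.3,(v)/2.5+90-.3),.016) for u,v in uvs]; print(nm,P,np.linalg.norm(P[0]-P[1]),'dir',np.degrees(np.arctan2(*(P[0]-P[1])[[1,0]])))
P=[ground(S,(u/3+200-.3,v/3+120-.3),.016) for u,v in[(88,297),(444,313)]]; print('S',P,np.linalg.norm(P[0]-P[1]),'dir',np.degrees(np.arctan2(*(P[0]-P[1])[[1,0]])))
```

```text
g [0.50326637 0.16273447 0.12      ]
brick [ 0.49835985  0.15805101 -1.66213675] -95.2334206695726 0.09216141700744629
brick [ 0.49749088  0.1583648  -1.67911309] -96.20609319623308 0.04250204563140869
brick [ 0.49939835  0.15551002 -1.66178787] -95.21343134612948 0.0293656587600708
T 1230 1275
S 1755 2264
brick col [ 0.4982255   0.15808646 -1.72463099] -98.8140771633006 0.20181584358215332
brick col [ 0.49848023  0.15779237 -1.69087315] -96.87989506874061 0.04240351915359497
brick col [ 0.49929816  0.16052788 -1.91009409] -109.44032966046794 0.12975478172302246
back [ 0.60437152 -0.16444904 -1.44863457] -83.00064711643817 0.08345705270767212
back [ 0.60436043 -0.16410524 -1.44866992] -83.0026722188169 0.034967005252838135
back [ 0.60540677 -0.16676293 -1.4537931 ] -83.296208861003 0.03444856405258179
T [array([0.72585205, 0.10716114, 0.016     ]), array([0.4243258 , 0.07235547, 0.016     ])] 0.30352844377599547 dir 6.584602604594049
S [array([0.71514223, 0.10871   , 0.016     ]), array([0.42642942, 0.07071446, 0.016     ])] 0.29120224636137887 dir 7.497225028146578
```

Run:
```python
from h import *
import pickle
T,S,R=pickle.load(open('d.pkl','rb'))
B=box(.056,.064,0,.16)
for i,j,n in((2,0,'pink'),(0,2,'green')):
    g=ground(T,R['brick','T'][i]['uv'],.14)
    for v in ([(T,R['brick','T'][i]['mask']),(S,R['brick','S'][j]['mask'])],[(T,R['brick','T'][i]['mask'])]):
        r=fitbox(B,[g[0],g[1],-1.3],v); print(n,r.x,r.fun); print(np.round(place(B,r.x)[::2],3).tolist())
print(np.round(place(B,[.4983,.158,-1.67])[::2],3).tolist())
def cor(p,n):pass
g=ground(T,(293,137),.075);print('jar',g)
```

```text
pink [ 0.3696337   0.16911867 -1.34401871] 0.26731473207473755
[[0.332, 0.189, 0.0], [0.395, 0.204, 0.0], [0.345, 0.135, 0.0], [0.407, 0.149, 0.0]]
pink [ 0.3685557   0.17087968 -1.15179839] 0.1737898588180542
[[0.328, 0.183, 0.0], [0.386, 0.209, 0.0], [0.351, 0.132, 0.0], [0.409, 0.158, 0.0]]
green [ 0.34443396  0.03333385 -0.66074493] 0.4931110143661499
[[0.303, 0.025, 0.0], [0.342, 0.076, 0.0], [0.347, -0.009, 0.0], [0.386, 0.041, 0.0]]
green [ 0.34383099  0.03442836 -0.79676567] 0.1641893982887268
[[0.301, 0.032, 0.0], [0.347, 0.077, 0.0], [0.341, -0.008, 0.0], [0.386, 0.037, 0.0]]
[[0.469, 0.189, 0.0], [0.533, 0.183, 0.0], [0.464, 0.133, 0.0], [0.527, 0.127, 0.0]]
jar [0.69101815 0.15970555 0.075     ]
```

drive_tool:
  rows:
    - {"x": 28, "y": 30, "z": 3, "yaw": 0.06, "claw": 87}
    - {"x": 28, "y": 35, "z": 3, "yaw": 0.06, "claw": 87}
    - {"x": 28, "y": 35, "z": 3, "yaw": 0.06, "claw": 87}
    - {"x": 28, "y": 35, "z": 3, "yaw": 0.06}
    - {"x": 25, "y": 35, "yaw": 0.06}
    - {"x": 25, "y": 35, "yaw": 0.06}
    - {"x": 25, "y": 35, "yaw": 0.06}
    - {"x": 20, "y": 38, "yaw": 0.06}
    - {"x": 20, "y": 38, "yaw": 0.06}
    - {"x": 20, "y": 38, "yaw": 0.06}
    - {"x": 15, "y": 38, "yaw": 0.06}
    - {"x": 15, "y": 38, "yaw": 0.06}
    - {"x": 15, "y": 38, "yaw": 0.06}
    - {"x": 10, "y": 38, "yaw": 0.06}
    - {"x": 10, "y": 38, "yaw": 0.06}
    - {"x": 10, "y": 38, "yaw": 0.06}
    - {"x": 10, "y": 38, "yaw": 0.06}
    - {"x": 10, "y": 38, "yaw": 0.06}

```text
invalid input
```

drive_tool:
  rows:
    - {"x": 28, "y": 30, "z": 3, "yaw": 0.06, "claw": 87}
    - {"x": 28, "y": 35, "z": 3, "yaw": 0.06, "claw": 87}
    - {"x": 28, "y": 35, "z": 3, "yaw": 0.06, "claw": 87}
    - {"x": 28, "y": 35, "z": 3, "yaw": 0.06, "claw": 87}
    - {"x": 25, "y": 35, "z": 0, "yaw": 0.06, "claw": 87}
    - {"x": 25, "y": 35, "z": 0, "yaw": 0.06, "claw": 87}
    - {"x": 25, "y": 35, "z": 0, "yaw": 0.06, "claw": 87}
    - {"x": 20, "y": 38, "z": 0, "yaw": 0.06, "claw": 87}
    - {"x": 20, "y": 38, "z": 0, "yaw": 0.06, "claw": 87}
    - {"x": 20, "y": 38, "z": 0, "yaw": 0.06, "claw": 87}
    - {"x": 15, "y": 38, "z": 0, "yaw": 0.06, "claw": 87}
    - {"x": 15, "y": 38, "z": 0, "yaw": 0.06, "claw": 87}
    - {"x": 15, "y": 38, "z": 0, "yaw": 0.06, "claw": 87}
    - {"x": 10, "y": 38, "z": 0, "yaw": 0.06, "claw": 87}
    - {"x": 10, "y": 38, "z": 0, "yaw": 0.06, "claw": 87}
    - {"x": 10, "y": 38, "z": 0, "yaw": 0.06, "claw": 87}

```text
t: 2.25
position: [0.4692, -0.008, 0.2382]
tool_rot: [2.569, 1.787, 0.008]
wrist_force: [0.5, -0.9, 0.6]
width: 0.991
```

drive_tool:
  rows:
    - {"x": 6, "y": 34, "z": 0, "yaw": 0.055, "claw": 87}
    - {"x": 6, "y": 34, "z": 0, "yaw": 0.055, "claw": 87}
    - {"x": 6, "y": 34, "z": 0, "yaw": 0.055, "claw": 87}
    - {"x": 6, "y": 34, "z": 0, "yaw": 0.055, "claw": 87}
    - {"x": 6, "y": 30, "z": 0, "yaw": 0.05, "claw": 87}
    - {"x": 0, "y": 0, "z": 0, "yaw": 0, "claw": 87}

```text
t: 2.85
position: [0.5001, 0.1708, 0.24]
tool_rot: [2.285, 2.139, 0.019]
wrist_force: [-0.1, 0.1, -0.3]
width: 0.989
```

Run:
```python
from h import *
import pickle
s=state(); p=read_camera('wrist'); save(p,'w1'); t=read_camera('top'); save(t,'t1')
r=regions_of(p,'brick'); print([(round(float(q['score']),2),q['uv'],int(q['mask'].sum())) for q in r])
pickle.dump((s,p,r),open('w1.pkl','wb'))
print(s['position'],s['tool_rot'],s['width'])
```

```text
[(0.9, [195.4, 203.5], 6713), (0.77, [321.9, 208.8], 6566), (0.56, [223.5, 328.1], 319)]
[0.50012414 0.1708437  0.23996611] [2.28512379 2.13878966 0.01858247] 0.9894280127983515
```

View pics/w1.png

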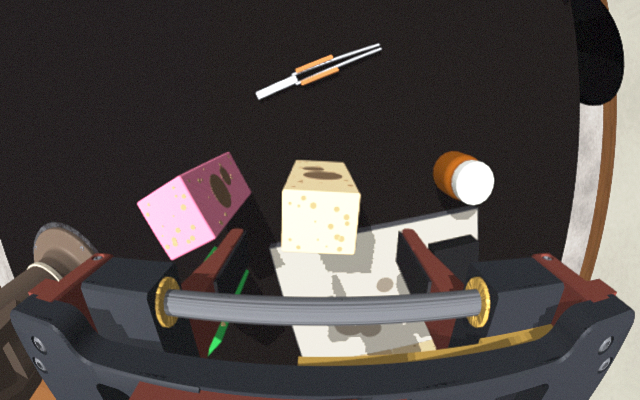

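View pics/t1.png

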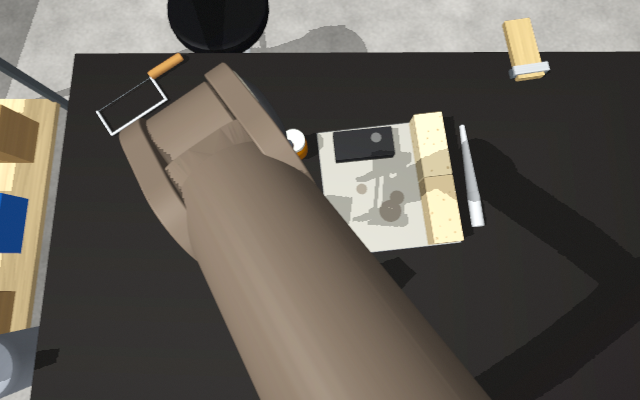

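The wrist picture shows the cream brick's top face at about (320,222). Pink is to its left at (195,203). The hearth's front edge runs from (270,247) to (478,208). I'll measure both from this picture.

```bash
cat >> h.py <<'E'
from scipy.spatial.transform import Rotation as Ro
def wray(p,s,uv):
    f=200/np.tan(np.radians(p['vfov']/2)); d=np.array([uv[0]-p['cx'],uv[1]-p['cy']]); r=np.hypot(*d); th=r/f
    c=np.array([np.sin(th)*d[0]/r,np.sin(th)*d[1]/r,np.cos(th)]); Tc=p['T_tool_cam']; Rt=Ro.from_rotvec(s['tool_rot']).as_matrix()
    return Rt@Tc[:3,3]+s['position'], Rt@Tc[:3,:3]@c
def wground(p,s,uv,z):
    o,d=wray(p,s,uv); return o+d*(z-o[2])/d[2]
def wproj(p,s,X):
    f=200/np.tan(np.radians(p['vfov']/2)); Tc=p['T_tool_cam']; Rt=Ro.from_rotvec(s['tool_rot']).as_matrix()
    c=((np.atleast_2d(X)-s['position'])@Rt-Tc[:3,3])@Tc[:3,:3]
    th=np.arctan2(np.hypot(c[:,0],c[:,1]),c[:,2]); a=np.arctan2(c[:,1],c[:,0])
    return np.c_[p['cx']+f*th*np.cos(a),p['cy']+f*th*np.sin(a)]
def tooly(s): # heading of tool y, deg
    m=Ro.from_rotvec(s['tool_rot']).as_matrix(); return np.degrees(np.arctan2(m[1,1],m[0,1])), m[:,2]
E
python3 - <<'E'
from h import *
import pickle
s,p,r=pickle.load(open('w1.pkl','rb'))
print(tooly(s))
a=p['img'][140:270,250:500]; cv2.imwrite('pics/w1c.png',cv2.resize(a[:,:,::-1],None,fx=3.2,fy=3.2,interpolation=cv2.INTER_CUBIC))
E
```

```text
(np.float64(-3.7894141961631127), array([ 1.66275754e-02, -3.89801960e-04, -9.99861676e-01]))
```

View pics/w1c.png

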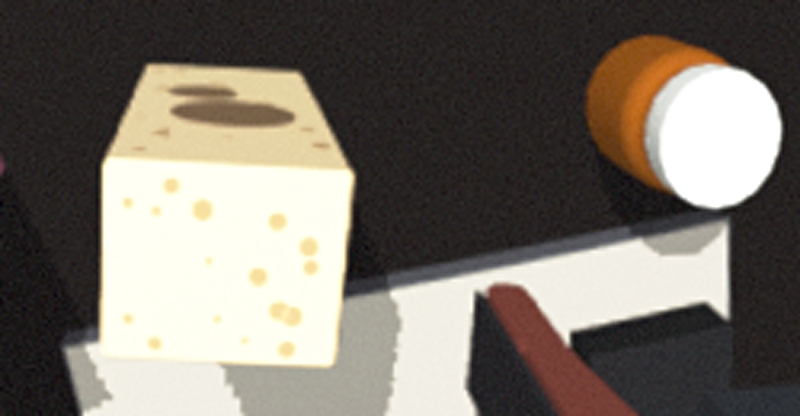

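Run:
```python
from h import *
import pickle
s,p,r=pickle.load(open('w1.pkl','rb'))
c=lambda u,v:(u/3.2+250-.35,v/3.2+140-.35)
P=np.array([wground(p,s,c(*q),.16)[:2] for q in[(104,160),(352,176),(334,365),(101,356)]])
print(P.round(4).tolist(),'mean',P.mean(0)); 
d=(P[1]-P[0]+P[2]-P[3])/2; e=(P[3]-P[0]+P[2]-P[1])/2
for v in(d,e): print(np.linalg.norm(v),np.degrees(np.arctan2(v[1],v[0])))
Q=[wground(p,s,c(*q),0)[:2] for q in[(150,65),(300,72)]]; v=Q[1]-Q[0]; print('foot',Q,np.linalg.norm(v),np.degrees(np.arctan2(v[1],v[0])),'axis',(Q[0]+Q[1])/2)
H=[wground(p,s,c(*q),.016)[:2] for q in[(66,346),(390,287),(727,227)]]
for i,j in((0,1),(1,2),(0,2)):
    v=H[j]-H[i]; print(H[i],H[j],np.linalg.norm(v),np.degrees(np.arctan2(v[1],v[0])))
```

```text
[[0.471, 0.1863], [0.5334, 0.1777], [0.5271, 0.1249], [0.4644, 0.1321]] mean [0.4989797  0.15526002]
0.06311086593943036 -7.222486983614585
0.05389633407765171 -96.90555155913755
foot [array([0.4724654 , 0.18596982]), array([0.53365045, 0.17881902])] 0.061601503971589255 -6.6660144984711955 axis [0.50305793 0.18239442]
[0.42660542 0.07042274] [0.56633687 0.08778894] 0.14080646827540055 7.084545482441669
[0.56633687 0.08778894] [0.7246549  0.10187464] 0.1589434098587611 5.084270880159151
[0.42660542 0.07042274] [0.7246549  0.10187464] 0.2997043794383094 6.023886830083738
```

drive_tool:
  rows:
    - {"x": -1, "y": -14, "z": -10, "yaw": -0.05, "claw": 87}
    - {"x": 0, "y": 0, "z": -30, "yaw": 0, "claw": 87}
    - {"x": 0, "y": 0, "z": -30, "yaw": 0, "claw": 87}
    - {"x": 0, "y": 0, "z": -30, "yaw": 0, "claw": 87}
    - {"x": 0, "y": 0, "z": -20, "yaw": 0, "claw": 87}
    - {"x": 0, "y": 0, "z": 0, "yaw": 0, "claw": 87}

```text
t: 3.6
position: [0.4989, 0.1347, 0.1136]
tool_rot: [2.373, 2.027, 0.007]
wrist_force: [0.5, -0.1, 0.3]
width: 0.997
```

Run:
```python
from h import *
s=state(); print(s['t'],s['position'],tooly(s),s['wrist_force'],s['width'])
p=read_camera('wrist'); save(p,'w2')
```

```text
3.6 [0.49885652 0.13467065 0.11359769] (np.float64(-9.00482399615341), array([ 0.01697127, -0.01263635, -0.99977612])) [ 0.53729173 -0.14344433  0.33263021] 0.9974737272511822
```

View pics/w2.png

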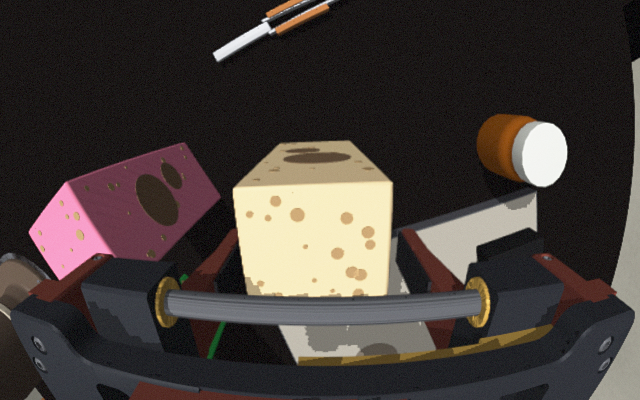

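drive_tool:
  rows:
    - {"x": 0, "y": 18, "z": 2, "yaw": 0.04, "claw": 87}
    - {"x": 0, "y": 0, "z": 0, "yaw": 0, "claw": 87}

```text
t: 3.85
position: [0.5006, 0.1527, 0.1189]
tool_rot: [2.332, 2.071, 0.013]
wrist_force: [-0.1, 0.1, 0.2]
width: 0.99
```

Run:
```python
from h import *
s=state(); print(s['t'],s['position'],tooly(s),s['wrist_force'],s['width'])
```

```text
3.85 [0.50063175 0.15266507 0.11885138] (np.float64(-6.783507104167261), array([ 0.02116583, -0.01157748, -0.99970894])) [-0.126893    0.07793177  0.21732704] 0.9902573165092654
```

drive_tool:
  rows:
    - {"x": -1, "y": 4, "z": -3, "yaw": 0, "claw": 87}
    - {"x": 0, "y": 0, "z": 0, "yaw": 0, "claw": 70}
    - {"x": 0, "y": 0, "z": 0, "yaw": 0, "claw": 66}
    - {"x": 0, "y": 0, "z": 0, "yaw": 0, "claw": 66}

```text
t: 4.25
position: [0.5009, 0.1582, 0.1183]
tool_rot: [2.33, 2.07, 0.019]
wrist_force: [-1.2, 0.1, 1.0]
width: 0.771
```

Run:
```python
from h import *
s=state(); print(s['t'],s['position'],tooly(s),s['wrist_force'],s['width']*87.8)
p=read_camera('wrist'); save(p,'w3')
```

```text
4.25 [0.50086738 0.15824985 0.11827543] (np.float64(-6.740748528693655), array([ 0.02565485, -0.01072756, -0.9996133 ])) [-1.18491139  0.12947412  1.02834115] 67.71207947841256
```

View pics/w3.png

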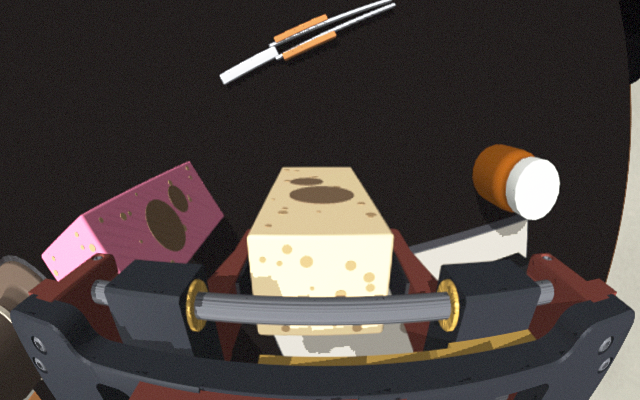

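drive_tool:
  rows:
    - {"x": 0, "y": 0, "z": -1, "yaw": 0, "claw": 64}
    - {"x": 0, "y": 0, "z": 0, "yaw": 0, "claw": 63}

```text
t: 4.5
position: [0.5001, 0.1584, 0.1179]
tool_rot: [2.33, 2.07, 0.017]
wrist_force: [-0.2, -0.5, -2.8]
width: 0.737
```

Run:
```python
from h import *
s=state(); print(s['t'],s['position'],tooly(s),s['wrist_force'],s['ft_torque'],s['width']*87.8)
```

```text
4.5 [0.50009789 0.15836654 0.11793004] (np.float64(-6.7442251622041995), array([ 0.02467945, -0.0112861 , -0.99963171])) [-0.18674895 -0.46208608 -2.81409821] [-0.17511816 -0.3126443   0.01112141] 64.75174660882932
```

drive_tool:
  rows:
    - {"x": 0, "y": 0, "z": 0, "yaw": 0, "claw": 60}
    - {"x": 0, "y": 0, "z": 0, "yaw": 0, "claw": 60}
    - {"x": 0, "y": 0, "z": 4, "yaw": 0, "claw": 60}
    - {"x": 0, "y": 0, "z": 3, "yaw": 0, "claw": 60}

```text
t: 4.9
position: [0.4994, 0.1576, 0.1241]
tool_rot: [2.331, 2.07, 0.014]
wrist_force: [-0.1, 0.3, -4.3]
width: 0.741
```

Run:
```python
from h import *
s=state(); print(s['t'],s['position'],tooly(s),s['wrist_force'],s['ft_torque'],s['width']*87.8)
p=read_camera('side'); save(p,'s4'); a=p['img'][100:300,220:460]; cv2.imwrite('pics/s4c.png',cv2.resize(a[:,:,::-1],None,fx=3,fy=3))
```

```text
4.9 [0.49936076 0.15759691 0.12414081] (np.float64(-6.775040810500818), array([ 0.02247469, -0.01189348, -0.99967666])) [-0.09369959  0.29537999 -4.26478431] [-0.01023083 -0.03432301 -0.04797728] 65.07006438913406
```

View pics/s4c.png

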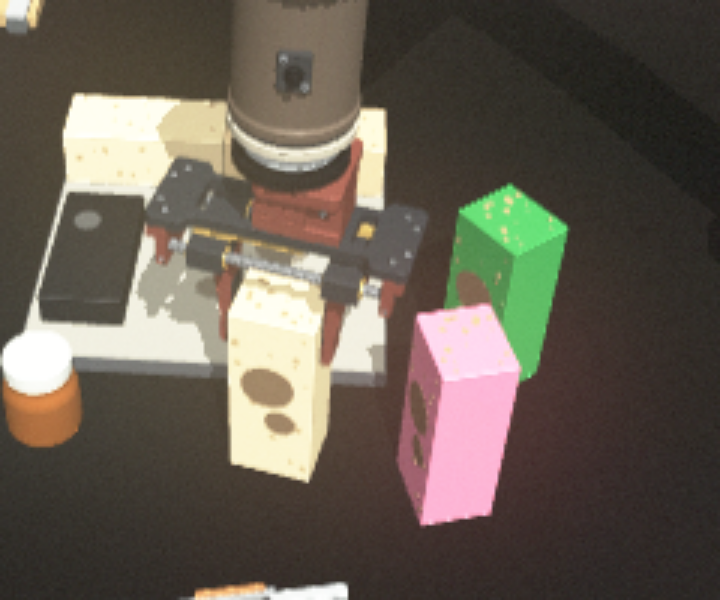

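drive_tool:
  rows:
    - {"x": 1, "y": -8, "z": 0, "yaw": 0.06, "claw": 60}
    - {"x": 1, "y": -10, "z": 0, "yaw": 0.06, "claw": 60}
    - {"x": 1, "y": -10, "z": 0, "yaw": 0.06, "claw": 60}
    - {"x": 1, "y": -6, "z": 0, "yaw": 0.05, "claw": 60}
    - {"x": 0, "y": 0, "z": -2, "yaw": 0, "claw": 60}

```text
t: 5.45
position: [0.5032, 0.1222, 0.1222]
tool_rot: [2.069, 2.335, 0.017]
wrist_force: [-0.4, 0.6, -3.4]
width: 0.738
```

Run:
```python
from h import *
s=state(); print(s['t'],s['position'],tooly(s),s['wrist_force'],s['ft_torque'],s['width']*87.8)
p=read_camera('wrist'); save(p,'w5'); print(s['position'])
import pickle; pickle.dump((s,p),open('w5.pkl','wb'))
p=read_camera('side'); a=p['img'][100:300,200:440]; cv2.imwrite('pics/s5c.png',cv2.resize(a[:,:,::-1],None,fx=3,fy=3))
```

```text
5.45 [0.50316998 0.12223468 0.12223469] (np.float64(6.9146776827611305), array([ 0.02403918, -0.00643409, -0.99969031])) [-0.36907701  0.59700999 -3.40186545] [-0.03267586 -0.06860927  0.02663596] 64.79964586976857
[0.50316998 0.12223468 0.12223469]
```

View pics/w5.png

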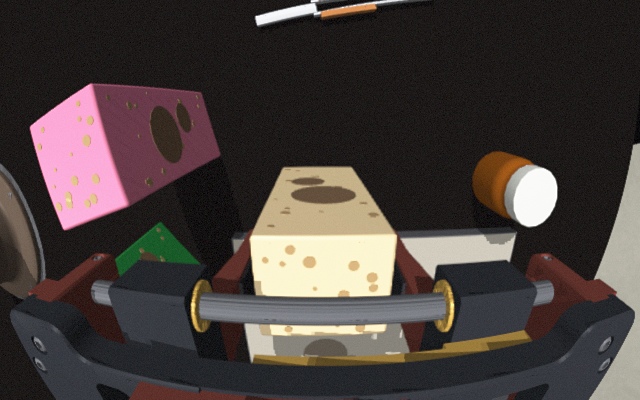

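View pics/s5c.png

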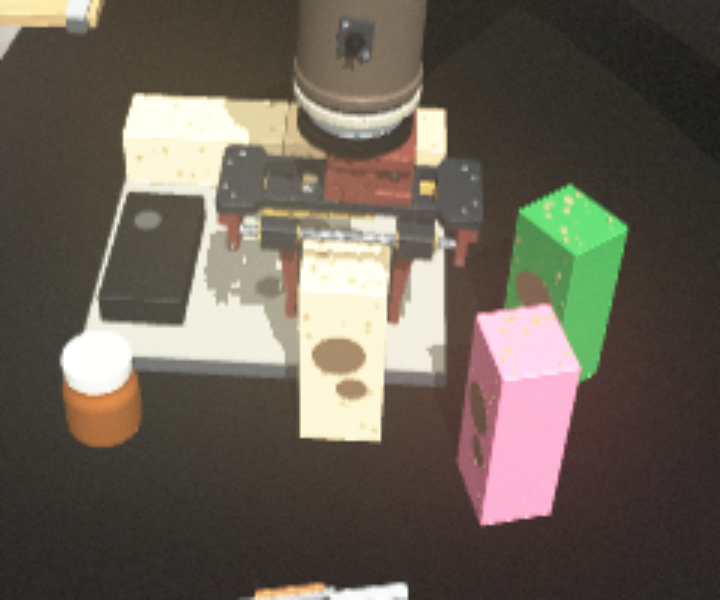

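Run:
```python
from h import *
import pickle
s,p=pickle.load(open('w5.pkl','rb'))
for x0,x1,n in((220,300,'l'),(380,540,'r'),(240,400,'b')):
    y0,y1=(150,250) if n=='b' else (200,270)
    a=p['img'][y0:y1,x0:x1]; cv2.imwrite(f'pics/w5{n}.png',cv2.resize(a[:,:,::-1],None,fx=5,fy=5,interpolation=cv2.INTER_CUBIC))
```

```text
(no output)
```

View pics/w5l.png

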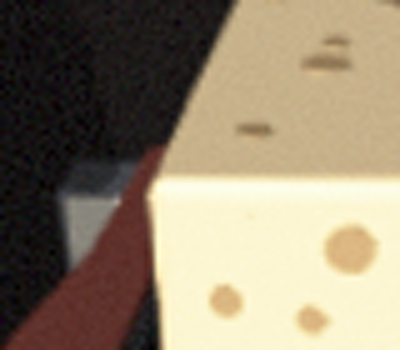

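View pics/w5r.png

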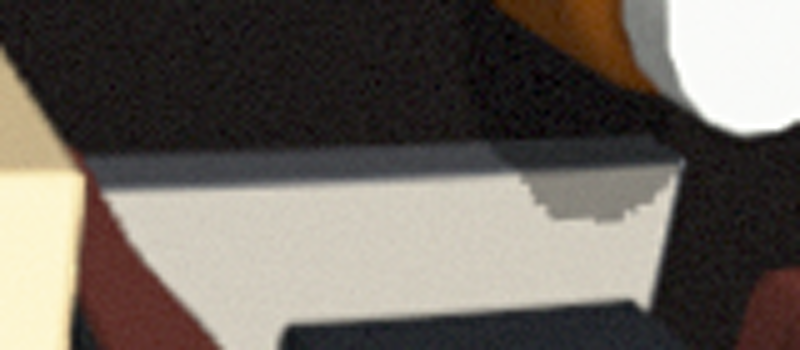

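View pics/w5b.png

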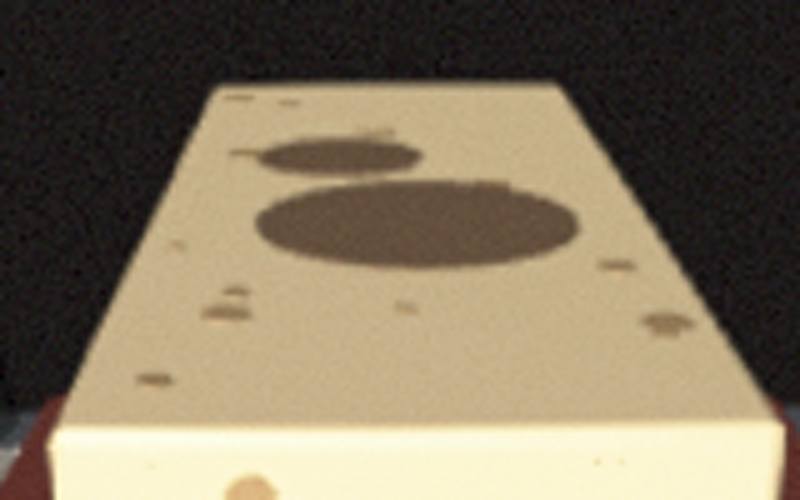

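Run:
```python
from h import *
import pickle
s,p=pickle.load(open('w5.pkl','rb'))
g=lambda u,v,z:wground(p,s,(u-.4,v-.4),z)[:2]
def pr(n,a,b):
    v=b-a; print(n,a.round(4),b.round(4),np.linalg.norm(v).round(4),np.degrees(np.arctan2(v[1],v[0])).round(2))
pr('edge L-R',g(233,239.6,.016),g(516,232.4,.016))
pr('edge M-R',g(401,237.6,.016),g(516,232.4,.016))
pr('edge L-M',g(233,239.6,.016),g(401,237.6,.016))
pr('top back',g(250,236,.163),g(396.6,235,.163))
pr('foot back',g(282.6,167.4,.003),g(352,167,.003))
```

```text
edge L-R [0.426  0.0696] [0.7237 0.106 ] 0.2999 6.99
edge M-R [0.5869 0.0898] [0.7237 0.106 ] 0.1377 6.75
edge L-M [0.426  0.0696] [0.5869 0.0898] 0.1622 7.18
top back [0.4692 0.1425] [0.5319 0.1499] 0.0631 6.77
foot back [0.4673 0.142 ] [0.5308 0.1498] 0.064 6.95
```

drive_tool:
  rows:
    - {"x": 0.5, "y": -4, "z": -1, "yaw": 0, "claw": 60}
    - {"x": 0.5, "y": -4, "z": -1, "yaw": 0, "claw": 60}
    - {"x": 0, "y": 0, "z": 0, "yaw": 0, "claw": 60}

```text
t: 5.85
position: [0.5035, 0.1158, 0.1197]
tool_rot: [2.072, 2.333, 0.018]
wrist_force: [-0.1, -0.7, -3.6]
width: 0.736
```

```bash
cat > st.py <<'E'
from h import *
s=state(); print(s['t'],s['position'].round(4),tooly(s)[0].round(2),tooly(s)[1].round(4),s['wrist_force'].round(2),s['ft_torque'].round(3),round(s['width']*87.8,2))
E
python3 st.py
```

```text
5.85 [0.5035 0.1158 0.1197] 6.8 [ 0.0232 -0.0056 -0.9997] [-0.12 -0.73 -3.61] [-0.048 -0.094  0.003] 64.6
```

drive_tool:
  rows:
    - {"x": 0.3, "y": -2, "z": -0.5, "yaw": 0, "claw": 60}
    - {"x": 0.3, "y": -2, "z": 0, "yaw": 0, "claw": 60}
    - {"x": 0, "y": 0, "z": 0, "yaw": 0, "claw": 60}

```text
t: 6.15
position: [0.5041, 0.1118, 0.1192]
tool_rot: [2.072, 2.333, 0.018]
wrist_force: [-0.1, 0.0, -3.4]
width: 0.741
```

```bash
python3 st.py
```

```text
6.15 [0.5041 0.1118 0.1192] 6.8 [ 0.0233 -0.0055 -0.9997] [-0.13  0.02 -3.4 ] [-0.014 -0.032 -0.021] 65.1
```

drive_tool:
  rows:
    - {"x": 0.2, "y": -1.5, "z": -0.5, "yaw": 0, "claw": 60}
    - {"x": 0.2, "y": -1.5, "z": -0.5, "yaw": 0, "claw": 60}
    - {"x": 0, "y": 0, "z": 0, "yaw": 0, "claw": 60}

```text
t: 6.45
position: [0.5046, 0.1093, 0.1183]
tool_rot: [2.072, 2.334, 0.019]
wrist_force: [-0.3, 0.6, -4.7]
width: 0.74
```

```bash
python3 st.py
```

```text
6.45 [0.5046 0.1093 0.1183] 6.81 [ 0.0236 -0.0045 -0.9997] [-0.28  0.64 -4.66] [ 0.241 -0.001  0.025] 64.99
```

drive_tool:
  rows:
    - {"x": 0.1, "y": -0.7, "z": -1, "yaw": 0, "claw": 60}
    - {"x": 0, "y": 0, "z": 0, "yaw": 0, "claw": 60}

```text
t: 6.65
position: [0.5047, 0.1099, 0.1183]
tool_rot: [2.071, 2.335, 0.021]
wrist_force: [-0.6, 0.8, -3.9]
width: 0.736
```

```bash
python3 st.py
python3 - <<'E'
from h import *
import pickle
s=state();p=read_camera('wrist'); save(p,'w6'); pickle.dump((s,p),open('w6.pkl','wb'))
a=p['img'][140:260,220:540]; cv2.imwrite('pics/w6c.png',cv2.resize(a[:,:,::-1],None,fx=2.5,fy=2.5,interpolation=cv2.INTER_CUBIC))
p=read_camera('side'); a=p['img'][180:270,260:370]; cv2.imwrite('pics/s6c.png',cv2.resize(a[:,:,::-1],None,fx=6,fy=6))
E
```

```text
6.65 [0.5047 0.1099 0.1183] 6.85 [ 0.0243 -0.0034 -0.9997] [-0.62  0.79 -3.93] [-0.001 -0.073 -0.016] 64.65
```

View pics/w6c.png

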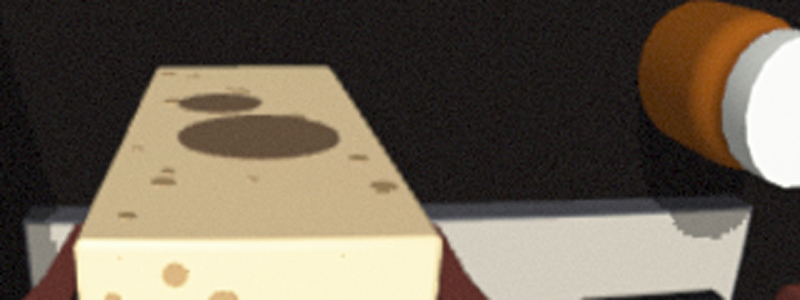

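View pics/s6c.png

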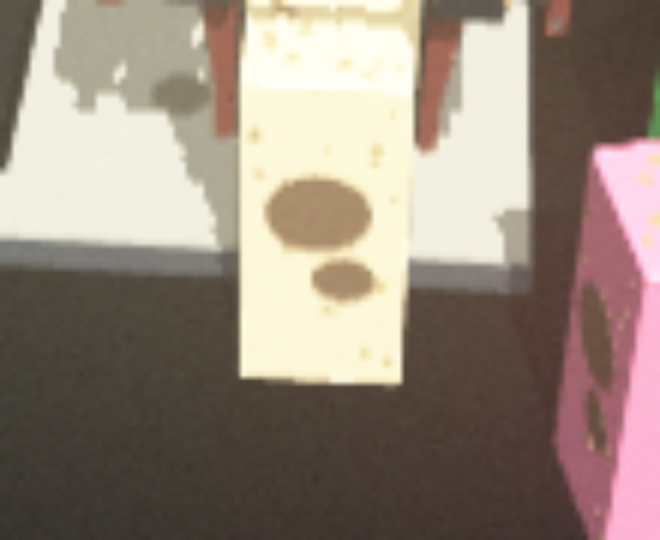

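Run:
```python
from h import *
import pickle
s,p=pickle.load(open('w6.pkl','rb'))
g=lambda u,v,z:wground(p,s,(u-.4,v-.4),z)[:2]
M=np.array([.575,.0878]); a=np.radians(6.95); hy=np.array([np.cos(a),np.sin(a)]); hx=np.array([hy[1],-hy[0]])
for n,q in(('foot0',(g(282.8,166.8,0),g(352.4,166.8,0))),('foot2',(g(282.8,166.8,.002),g(352.4,166.8,.002))),('top',(g(250.8,235.5,.162),g(396.4,235.5,.162))),('edge',(g(231,232,.016)*0+g(396+0,228.5,.016),g(520,223.4,.016)))):
    for x in q: print(n,x.round(4),'hx',((x-M)@hx).round(4),'hy',((x-M)@hy).round(4))
```

```text
foot0 [0.469  0.1308] hx -0.0556 hy -0.1
foot0 [0.5326 0.1382] hx -0.0551 hy -0.036
foot2 [0.4692 0.1312] hx -0.0559 hy -0.0998
foot2 [0.5323 0.1385] hx -0.0555 hy -0.0362
top [0.4716 0.1316] hx -0.056 hy -0.0973
top [0.5324 0.1383] hx -0.0553 hy -0.0362
edge [0.58   0.0881] hx 0.0003 hy 0.005
edge [0.7237 0.1058] hx 0.0001 hy 0.1498
```

drive_tool:
  rows:
    - {"x": 0.1, "y": -1, "z": -2, "yaw": 0, "claw": 60}
    - {"x": 0, "y": 0, "z": 0, "yaw": 0, "claw": 60}

```text
t: 6.95
position: [0.5046, 0.1104, 0.1181]
tool_rot: [2.07, 2.335, 0.022]
wrist_force: [0.1, 0.5, -3.4]
width: 0.738
```

```bash
python3 st.py
```

```text
6.95 [0.5046 0.1104 0.1181] 6.9 [ 0.0249 -0.003  -0.9997] [ 0.14  0.53 -3.37] [-0.08  -0.056  0.052] 64.76
```

drive_tool:
  rows:
    - {"x": 0, "y": -1, "z": -4, "yaw": 0, "claw": 60}

```text
t: 7.05
position: [0.5044, 0.1106, 0.1165]
tool_rot: [2.069, 2.336, 0.022]
wrist_force: [-14.3, 0.1, 48.9]
width: 0.736
```

```bash
python3 st.py
```

```text
7.05 [0.5044 0.1106 0.1165] 6.92 [ 0.0252 -0.0033 -0.9997] [-14.33   0.11  48.93] [-0.459  4.557  0.036] 64.59
```

```bash
cat > arc.py <<'E'
from h import *
M=np.array([.575,.0878]); a=np.radians(6.95); hy=np.array([np.cos(a),np.sin(a)]); hx=np.array([hy[1],-hy[0]])
s=state(); g=s['position']-0.019*tooly(s)[1]
X=(g[:2]-M)@hx; Y=(g[:2]-M)@hy; Z=g[2]-.016
print('grasp hx,hy,z-16: %.1f %.1f %.1f'%(X*1e3,Y*1e3,Z*1e3),'R %.1f phi %.1f'%(np.hypot(X,Z)*1e3,np.degrees(np.arctan2(X,Z))), 'F hx %.1f hy %.1f z %.1f'%(s['wrist_force'][:2]@hx,s['wrist_force'][:2]@hy,s['wrist_force'][2]),'yaw',tooly(s)[0].round(2),'w',round(s['width']*87.8,2),'t',s['t'])
E
python3 arc.py
python3 - <<'E'
import numpy as np
a=np.radians(6.95);R=123.5
hx=np.array([np.sin(a),-np.cos(a)])
prev=None
for ph in np.arange(-14.5,76,5):
    q=np.array([R*np.sin(np.radians(ph)),R*np.cos(np.radians(ph))])
    if prev is not None:
        d=q-prev; print(ph,'X %.1f Z %.1f'%tuple(q),'x %.1f y %.1f z %.1f'%(d[0]*hx[0],d[0]*hx[1],d[1]))
    prev=q
E
```

```text
grasp hx,hy,z-16: -31.3 -67.8 119.5 R 123.5 phi -14.7 F hx -1.8 hy -14.2 z 48.9 yaw 6.92 w 64.59 t 7.05
-9.5 X -20.4 Z 121.8 x 1.3 y -10.5 z 2.2
-4.5 X -9.7 Z 123.1 x 1.3 y -10.6 z 1.3
0.5 X 1.1 Z 123.5 x 1.3 y -10.7 z 0.4
5.5 X 11.8 Z 122.9 x 1.3 y -10.7 z -0.6
10.5 X 22.5 Z 121.4 x 1.3 y -10.6 z -1.5
15.5 X 33.0 Z 119.0 x 1.3 y -10.4 z -2.4
20.5 X 43.3 Z 115.7 x 1.2 y -10.2 z -3.3
25.5 X 53.2 Z 111.5 x 1.2 y -9.8 z -4.2
30.5 X 62.7 Z 106.4 x 1.2 y -9.4 z -5.1
35.5 X 71.7 Z 100.5 x 1.1 y -9.0 z -5.9
40.5 X 80.2 Z 93.9 x 1.0 y -8.4 z -6.6
45.5 X 88.1 Z 86.6 x 1.0 y -7.8 z -7.3
50.5 X 95.3 Z 78.6 x 0.9 y -7.2 z -8.0
55.5 X 101.8 Z 70.0 x 0.8 y -6.4 z -8.6
60.5 X 107.5 Z 60.8 x 0.7 y -5.7 z -9.1
65.5 X 112.4 Z 51.2 x 0.6 y -4.9 z -9.6
70.5 X 116.4 Z 41.2 x 0.5 y -4.0 z -10.0
75.5 X 119.6 Z 30.9 x 0.4 y -3.1 z -10.3
```

drive_tool:
  rows:
    - {"x": 0, "y": 0, "z": 1.5, "yaw": 0, "claw": 64}
    - {"x": 0.6, "y": -5, "z": 1.3, "yaw": 0, "claw": 64}
    - {"x": 0.6, "y": -5, "z": 1, "yaw": 0, "claw": 64}
    - {"x": 0.6, "y": -5, "z": 0.7, "yaw": 0, "claw": 64}

```text
t: 7.45
position: [0.5065, 0.0952, 0.1213]
tool_rot: [2.068, 2.336, 0.023]
wrist_force: [-0.8, 0.5, 0.8]
width: 0.733
```

```bash
python3 arc.py;python3 - <<'E'
from h import *
p=read_camera('side'); a=p['img'][150:270,240:380]; cv2.imwrite('pics/s7c.png',cv2.resize(a[:,:,::-1],None,fx=5,fy=5))
E
```

```text
grasp hx,hy,z-16: -15.7 -67.6 124.3 R 125.3 phi -7.2 F hx -0.6 hy -0.8 z 0.8 yaw 6.98 w 64.36 t 7.45
```

View pics/s7c.png

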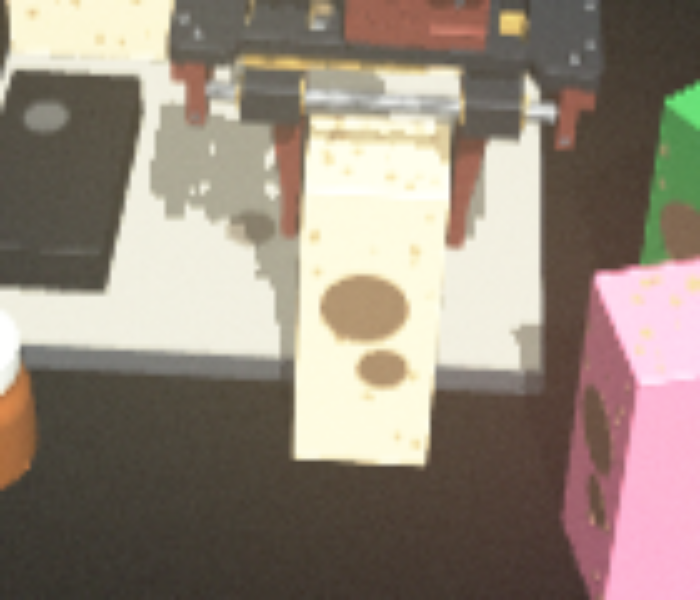

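```bash
cat > wl.py <<'E'
import sys
from h import *
import pickle
n=sys.argv[1]
s=state();p=read_camera('wrist'); pickle.dump((s,p),open(n+'.pkl','wb'))
a=p['img'][120:280,200:440]; cv2.imwrite(f'pics/{n}.png',cv2.resize(a[:,:,::-1],None,fx=3,fy=3,interpolation=cv2.INTER_CUBIC))
E
cat > tf.py <<'E'
# fit theta, d, y from crop points: back-top edge L,R and foot-back edge L,R (crop of wl.py)
from h import *
import pickle
from scipy.optimize import least_squares
M=np.array([.575,.0878]); a=np.radians(6.95); hy=np.array([np.cos(a),np.sin(a)]); hx=np.array([hy[1],-hy[0]])
def pts(th,d,y,ps,L):
    # L: list (thickness from +x face t, along w, height h)
    u=np.array([np.sin(th),np.cos(th)]); n=np.array([-np.cos(th),np.sin(th)]) # up along brick, away from +x face
    out=[]
    for t,w,h in L:
        q=np.array([0,.016])+u*(h-d)+n*t
        out.append(np.r_[M+hx*q[0]+hy*(y+w)+ (hx*0) + hx*(-ps*w) ,q[1]])
    return np.array(out)
COR=[(.056,-.032,.16),(.056,.032,.16),(.056,-.032,0),(.056,.032,0)]
def fit(n,C,idx=(0,1,2,3)):
    s,p=pickle.load(open(n+'.pkl','rb')); uv=np.array(C)/3+[200,120]-.35
    f=lambda v:(wproj(p,s,pts(v[0],v[1],v[2],v[3],[COR[i] for i in idx]))-uv).ravel()
    r=least_squares(f,[.3,.016,-.067,0.]); print('theta %.1f d %.1f y %.1f yaw %.2f'%(np.degrees(r.x[0]),r.x[1]*1e3,r.x[2]*1e3,np.degrees(r.x[3])),'res',r.fun.round(1))
    return r.x
E
python3 wl.py w8
```

```text
(no output)
```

View pics/w8.png

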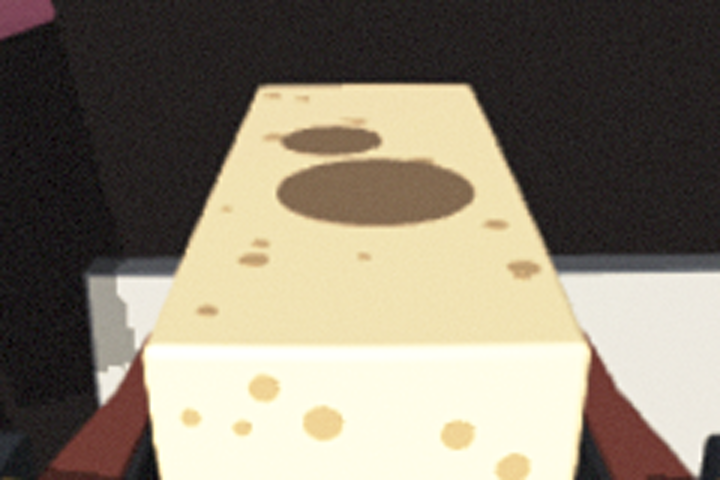

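```bash
python3 -c "
from tf import *
fit('w8',[(148,348),(587,346),(260,86),(470,86)])"; python3 arc.py
```

```text
theta 7.1 d 19.8 y -66.5 yaw -0.43 res [ 0.4 -0.1  2.5  0.  -3.1 -2.3 -2.6 -2. ]
grasp hx,hy,z-16: -15.0 -67.5 124.3 R 125.3 phi -6.9 F hx -0.5 hy -0.2 z -1.0 yaw 6.91 w 64.12 t 7.55
```

drive_tool:
  rows:
    - {"x": 0.6, "y": -5, "z": 0.2, "yaw": 0, "claw": 64}
    - {"x": 0.6, "y": -5, "z": 0, "yaw": 0, "claw": 64}
    - {"x": 0.6, "y": -5, "z": 0, "yaw": 0, "claw": 64}
    - {"x": 0.6, "y": -5, "z": -0.3, "yaw": 0, "claw": 64}
    - {"x": 0.6, "y": -5, "z": -0.6, "yaw": 0, "claw": 64}

```text
t: 8.05
position: [0.5101, 0.0676, 0.1205]
tool_rot: [2.069, 2.335, 0.023]
wrist_force: [-0.8, 0.5, -0.0]
width: 0.732
```

```bash
python3 arc.py; python3 wl.py w9
```

```text
grasp hx,hy,z-16: 12.0 -67.4 123.5 R 124.1 phi 5.6 F hx -0.6 hy -0.7 z -0.0 yaw 6.92 w 64.25 t 8.05
```

View pics/w9.png

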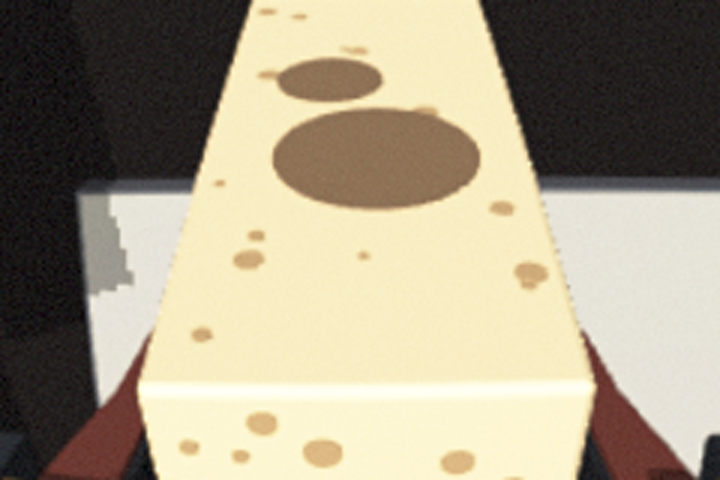

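```bash
sed -i 's/120:280,200:440/20:290,180:460/; s/fx=3,fy=3/fx=2.8,fy=2.8/' wl.py; sed -i 's#/3+\[200,120\]-.35#/2.8+[180,20]-.35#' tf.py
python3 - <<'E'
import pickle,cv2
s,p=pickle.load(open('w9.pkl','rb')); a=p['img'][20:290,180:460]; cv2.imwrite('pics/w9b.png',cv2.resize(a[:,:,::-1],None,fx=2.1,fy=2.1))
E
```

```text
(no output)
```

View pics/w9b.png

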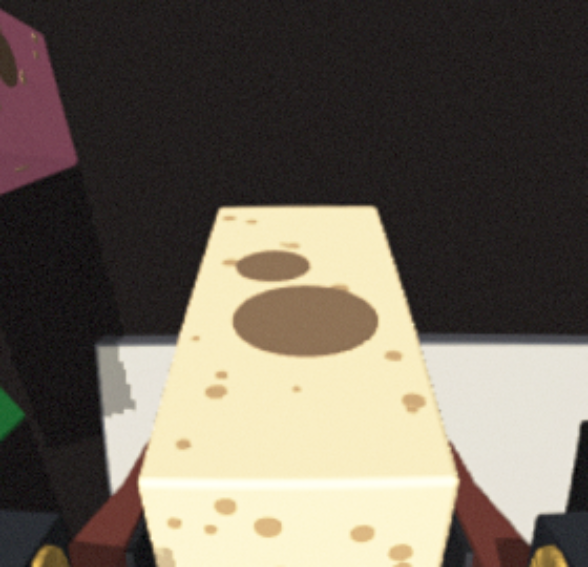

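```bash
cat >> tf.py <<'E'
def fit2(n,C):
    s,p=pickle.load(open(n+'.pkl','rb')); uv=np.array(C)/2.8+[180,20]-.35
    def f(v):
        L=[(t+v[4],w,h) for t,w,h in COR]; return (wproj(p,s,pts(v[0],v[1],v[2],v[3],L))-uv).ravel()
    r=least_squares(f,[.5,.016,-.067,0.,0.],x_scale=[.1,.01,.01,.1,.01]); x=r.x
    u=np.array([np.sin(x[0]),np.cos(x[0])]); n=np.array([-np.cos(x[0]),np.sin(x[0])])
    g=s['position']-.019*tooly(s)[1]; q=np.array([(g[:2]-M)@hx,g[2]-.016])
    print('FREE theta %.1f d %.1f y %.1f yaw %.2f gap %.1f'%(np.degrees(x[0]),x[1]*1e3,x[2]*1e3,np.degrees(x[3]),x[4]*1e3),'res',r.fun.round(1),'grasp from top %.1f, from face %.1f'%((.16-(q@u+x[1]))*1e3,(q@n-x[4])*1e3), 'foot corner z %.1f'%((.016-x[1]*u[1]+x[4]*n[1])*1e3))
E
python3 -c "
from tf import *
C=np.array([(142,482),(456,481),(220,208),(376,207)])*2.8/2.1
fit('w9',C);fit2('w9',C)
C=(np.array([(148,348),(587,346),(260,86),(470,86)])/3+[20,100])*2.8
fit2('w8',C)"
```

```text
theta 18.8 d 19.6 y -66.5 yaw -0.49 res [-0.   0.2  3.2  0.  -3.5 -3.1 -2.8 -2.2]
FREE theta 18.4 d 21.4 y -66.4 yaw -0.48 gap -3.1 res [ 1.7  0.1  1.5 -0.1 -3.  -0.5 -3.3  0.4] grasp from top 17.6, from face 30.6 foot corner z -5.3
FREE theta 6.6 d 21.1 y -66.4 yaw -0.42 gap -2.3 res [ 1.5 -0.   1.3  0.  -2.8 -0.1 -2.9  0.1] grasp from top 17.0, from face 31.0 foot corner z -5.2
```

drive_tool:
  rows:
    - {"x": 0.6, "y": -5.1, "z": -0.5, "yaw": 0, "claw": 64}
    - {"x": 0.6, "y": -5.1, "z": -0.9, "yaw": 0, "claw": 64}
    - {"x": 0.6, "y": -5.1, "z": -1.1, "yaw": 0, "claw": 64}
    - {"x": 0.6, "y": -5.1, "z": -1.3, "yaw": 0, "claw": 64}
    - {"x": 0.6, "y": -5.1, "z": -1.6, "yaw": 0, "claw": 64}
    - {"x": 0.6, "y": -5.0, "z": -1.9, "yaw": 0, "claw": 64}

```text
t: 8.7
position: [0.5143, 0.033, 0.1122]
tool_rot: [2.069, 2.333, 0.022]
wrist_force: [-0.0, 0.0, -1.1]
width: 0.73
```

```bash
python3 arc.py; python3 wl.py w10
```

```text
grasp hx,hy,z-16: 46.9 -67.4 115.2 R 124.4 phi 22.2 F hx -0.0 hy -0.0 z -1.1 yaw 6.86 w 64.07 t 8.7
```

View pics/w10.png

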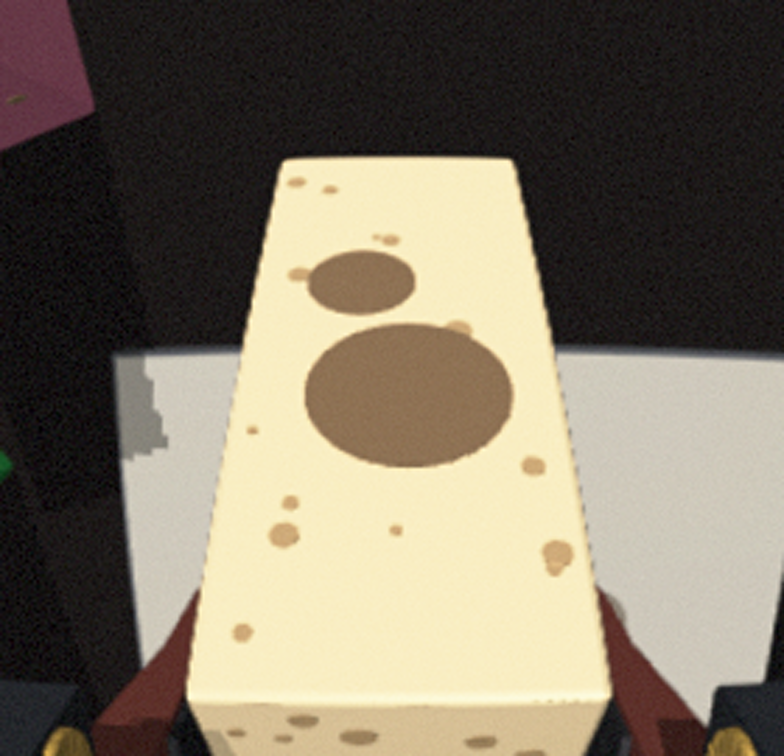

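```bash
python3 -c "
from tf import *
C=[(188,697),(609,697),(283,161),(513,159)]
fit('w10',C);fit2('w10',C)"
```

```text
theta 35.1 d 20.3 y -66.5 yaw -0.72 res [ 0.2  0.7  3.3  0.1 -3.7 -3.3 -2.7 -1.6]
FREE theta 34.9 d 21.6 y -66.5 yaw -0.71 gap -2.9 res [ 1.9  0.3  1.6 -0.3 -3.1 -0.8 -3.1  0.8] grasp from top 17.1, from face 30.4 foot corner z -3.4
```

drive_tool:
  rows:
    - {"x": 0.6, "y": -5, "z": -2.2, "yaw": 0, "claw": 64}
    - {"x": 0.6, "y": -4.9, "z": -2.4, "yaw": 0, "claw": 64}
    - {"x": 0.6, "y": -4.7, "z": -2.5, "yaw": 0, "claw": 64}
    - {"x": 0.6, "y": -4.7, "z": -2.8, "yaw": 0, "claw": 64}
    - {"x": 0.5, "y": -4.5, "z": -3, "yaw": 0, "claw": 64}
    - {"x": 0.5, "y": -4.4, "z": -3.2, "yaw": 0, "claw": 64}

```text
t: 9.35
position: [0.5178, 0.0016, 0.0944]
tool_rot: [2.07, 2.333, 0.021]
wrist_force: [0.7, -0.1, -1.2]
width: 0.73
```

```bash
python3 arc.py; python3 wl.py w11
```

```text
grasp hx,hy,z-16: 78.5 -67.7 97.4 R 125.0 phi 38.9 F hx 0.2 hy 0.7 z -1.2 yaw 6.83 w 64.07 t 9.35
```

View pics/w11.png

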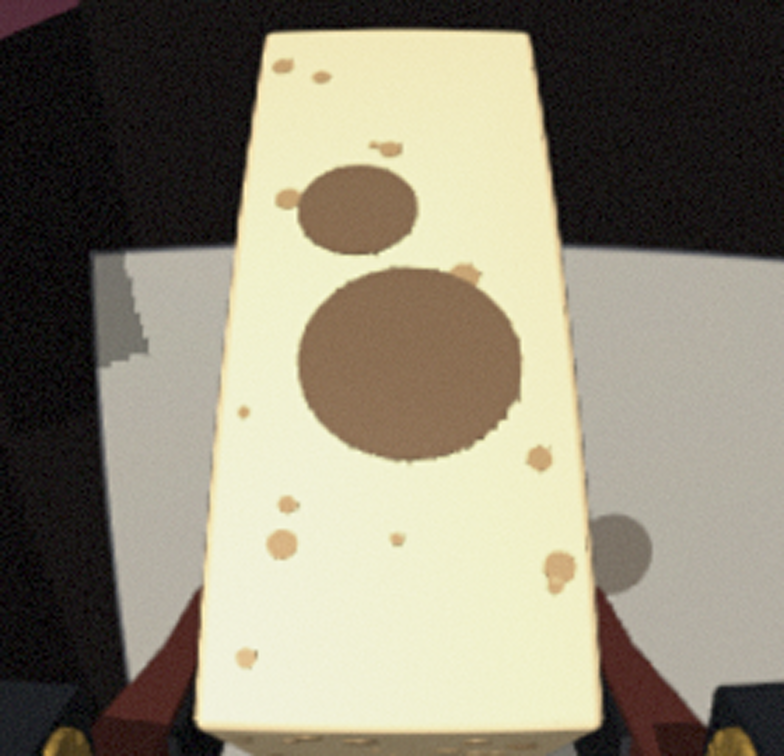

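```bash
python3 -c "
from tf import *
C=[(198,720),(601,725),(267,36),(530,36)]
fit('w11',C);fit2('w11',C)
import numpy as np
R=124.5
p=None
for ph in np.arange(39,77,2.5):
    q=np.array([R*np.sin(np.radians(ph)),R*np.cos(np.radians(ph))])
    if p is not None: print(ph,q.round(1),(q-p).round(1))
    p=q"
```

```text
theta 52.6 d 25.9 y -66.6 yaw -1.37 res [-0.2  1.7  3.4  0.6 -2.8 -4.5 -2.  -2.3]
FREE theta 52.5 d 26.8 y -66.5 yaw -1.35 gap -3.7 res [ 1.7  0.6  1.4 -0.5 -2.1 -1.2 -2.7  1. ] grasp from top 11.7, from face 33.3 foot corner z -3.2
41.5 [82.5 93.2] [ 4.1 -3.5]
44.0 [86.5 89.6] [ 4.  -3.7]
46.5 [90.3 85.7] [ 3.8 -3.9]
49.0 [94.  81.7] [ 3.7 -4. ]
51.5 [97.4 77.5] [ 3.5 -4.2]
54.0 [100.7  73.2] [ 3.3 -4.3]
56.5 [103.8  68.7] [ 3.1 -4.5]
59.0 [106.7  64.1] [ 2.9 -4.6]
61.5 [109.4  59.4] [ 2.7 -4.7]
64.0 [111.9  54.6] [ 2.5 -4.8]
66.5 [114.2  49.6] [ 2.3 -4.9]
69.0 [116.2  44.6] [ 2.1 -5. ]
71.5 [118.1  39.5] [ 1.8 -5.1]
74.0 [119.7  34.3] [ 1.6 -5.2]
76.5 [121.1  29.1] [ 1.4 -5.3]
```

drive_tool:
  rows:
    - {"x": 0.5, "y": -4.1, "z": -3.6, "yaw": 0, "claw": 63.6}
    - {"x": 0.5, "y": -4, "z": -3.7, "yaw": 0, "claw": 63.6}
    - {"x": 0.5, "y": -3.8, "z": -3.9, "yaw": 0, "claw": 63.6}
    - {"x": 0.5, "y": -3.7, "z": -4, "yaw": 0, "claw": 63.6}
    - {"x": 0.4, "y": -3.4, "z": -4.2, "yaw": 0, "claw": 63.6}

```text
t: 9.9
position: [0.5208, -0.0195, 0.0737]
tool_rot: [2.07, 2.332, 0.021]
wrist_force: [0.2, -1.3, 1.5]
width: 0.726
```

```bash
python3 arc.py; sed -i 's/20:290,180:460/0:290,180:460/' wl.py; sed -i 's/+\[180,20\]/+[180,0]/' tf.py; python3 wl.py w12
```

```text
grasp hx,hy,z-16: 99.8 -67.2 76.7 R 125.9 phi 52.4 F hx 1.3 hy 0.0 z 1.5 yaw 6.81 w 63.71 t 9.9
```

View pics/w12.png

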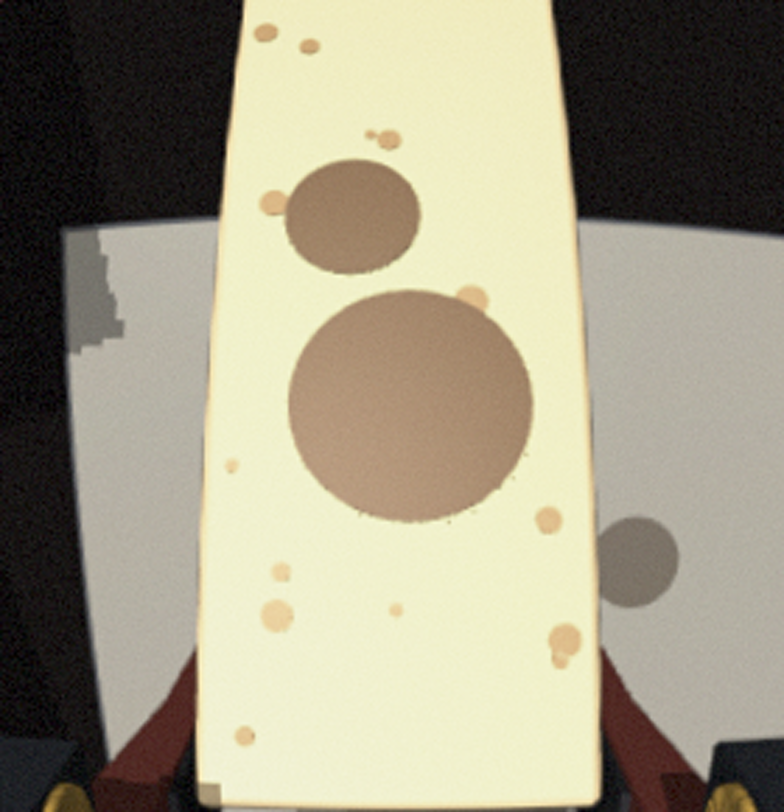

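drive_tool:
  rows:
    - {"x": 0.4, "y": -3.3, "z": -4.3, "yaw": 0, "claw": 63.6}
    - {"x": 0.4, "y": -3.1, "z": -4.5, "yaw": 0, "claw": 63.6}
    - {"x": 0.4, "y": -2.9, "z": -4.6, "yaw": 0, "claw": 63.6}

```text
t: 10.25
position: [0.5224, -0.0302, 0.059]
tool_rot: [2.071, 2.331, 0.022]
wrist_force: [1.0, -0.7, 1.4]
width: 0.726
```

```bash
python3 arc.py
python3 - <<'E'
from h import *
p=read_camera('side'); a=p['img'][130:270,230:390]; cv2.imwrite('pics/s13c.png',cv2.resize(a[:,:,::-1],None,fx=4.2,fy=4.2,interpolation=cv2.INTER_CUBIC))
p=read_camera('top'); a=p['img'][90:280,230:490]; cv2.imwrite('pics/t13c.png',cv2.resize(a[:,:,::-1],None,fx=3,fy=3,interpolation=cv2.INTER_CUBIC))
E
```

```text
grasp hx,hy,z-16: 110.6 -66.9 62.0 R 126.8 phi 60.7 F hx 0.8 hy 0.9 z 1.4 yaw 6.77 w 63.72 t 10.25
```

View pics/s13c.png

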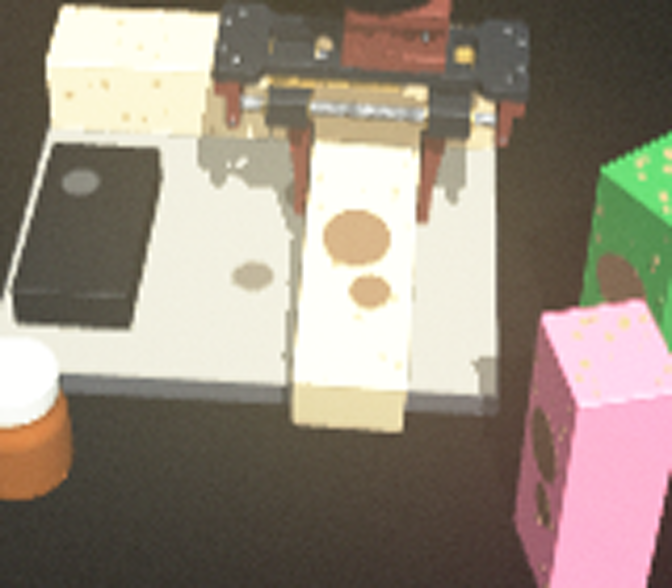

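View pics/t13c.png

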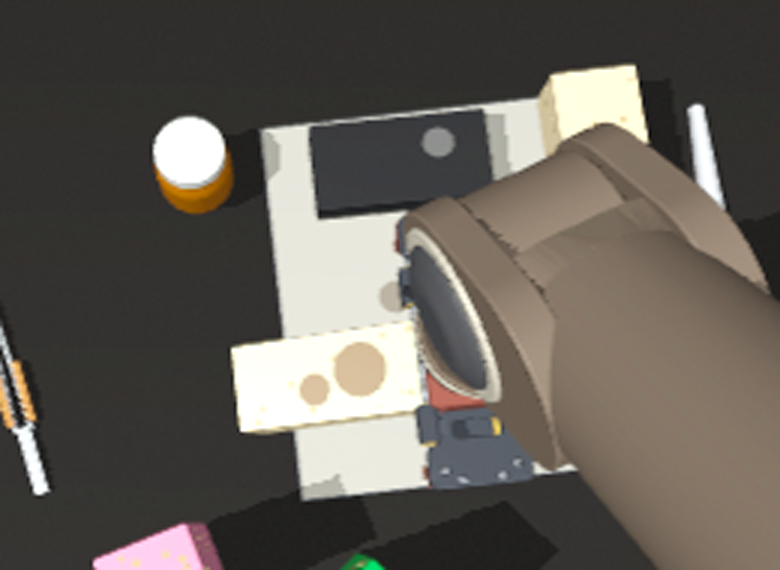

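```bash
cat >> tf.py <<'E'
def fit3(Sp,Tp,sc,so,tc,to):
    """Sp: list of (corner(t,w,h),(u,v)) in side crop; Tp same in top"""
    d=pickle.load(open('d.pkl','rb')); T,S=d[0],d[1]
    def f(v):
        r=[]
        for P,L,c,o in((S,Sp,sc,so),(T,Tp,tc,to)):
            if L: r.append((proj(P,pts(v[0],v[1],v[2],v[3],[(k[0]+v[4],k[1],k[2]) for k,_ in L]))-(np.array([u for _,u in L])/c+o-.4)).ravel())
        return np.concatenate(r)
    r=least_squares(f,[1.2,.02,-.067,0,0],x_scale=[.1,.01,.01,.1,.01]); x=r.x
    print('S/T theta %.1f d %.1f y %.1f yaw %.2f gap %.1f'%(np.degrees(x[0]),x[1]*1e3,x[2]*1e3,np.degrees(x[3]),x[4]*1e3),'res',r.fun.round(1)); return x
E
python3 -c "
from tf import *
k=lambda t,w,h:(t,w,h)
# in side image, left = +y(hearth)
Sp=[((.056,.032,0),(293,385)),((.056,-.032,0),(408,392)),((0,.032,0),(291,424)),((0,-.032,0),(402,432))]
Tp=[((.056,.032,0),(232,347)),((.056,-.032,0),(240,432))]
fit3(Sp,Tp,4.2,[230,130],3,[230,90])"; python3 arc.py
```

```text
S/T theta 70.4 d 25.7 y -65.4 yaw -0.91 gap 0.7 res [-0.4  0.  -0.1  0.1  0.7  0.1  0.6 -0.1  0.  -0.4 -0.  -0.4]
grasp hx,hy,z-16: 110.8 -67.3 61.6 R 126.7 phi 60.9 F hx 0.8 hy 0.3 z -3.7 yaw 6.73 w 63.6 t 10.35
```

drive_tool:
  rows:
    - {"x": 0.2, "y": -2, "z": -4, "yaw": 0, "claw": 63.4}
    - {"x": 0.2, "y": -1.7, "z": -4, "yaw": 0, "claw": 63.4}
    - {"x": 0.2, "y": -1.4, "z": -4, "yaw": 0, "claw": 63.4}
    - {"x": 0.1, "y": -1, "z": -4, "yaw": 0, "claw": 63.4}

```text
t: 10.75
position: [0.5237, -0.0378, 0.0423]
tool_rot: [2.071, 2.329, 0.021]
wrist_force: [-0.0, -2.8, 3.9]
width: 0.729
```

```bash
python3 arc.py
cat > st3.py <<'E'
import sys
from h import *
n=sys.argv[1]
p=read_camera('side'); a=p['img'][130:270,230:390]; cv2.imwrite(f'pics/s{n}c.png',cv2.resize(a[:,:,::-1],None,fx=4.2,fy=4.2,interpolation=cv2.INTER_CUBIC))
p=read_camera('top'); a=p['img'][90:280,230:490]; cv2.imwrite(f'pics/t{n}c.png',cv2.resize(a[:,:,::-1],None,fx=3,fy=3,interpolation=cv2.INTER_CUBIC))
E
python3 st3.py 14; python3 wl.py w14
```

```text
grasp hx,hy,z-16: 118.3 -66.7 45.3 R 126.6 phi 69.0 F hx 2.8 hy -0.4 z 3.9 yaw 6.72 w 63.98 t 10.75
```

View pics/s14c.png

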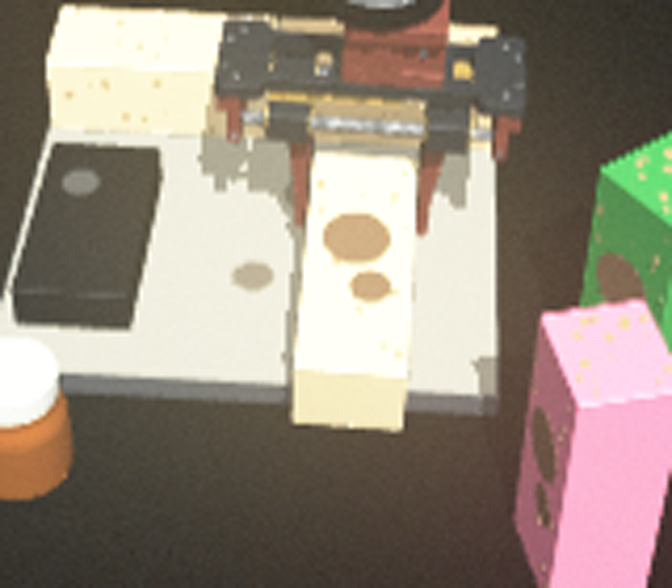

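View pics/t14c.png

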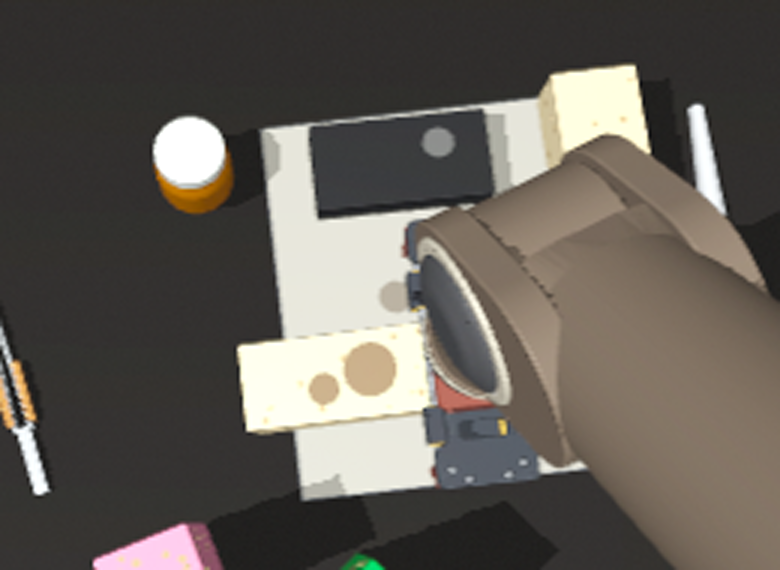

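View pics/w14.png

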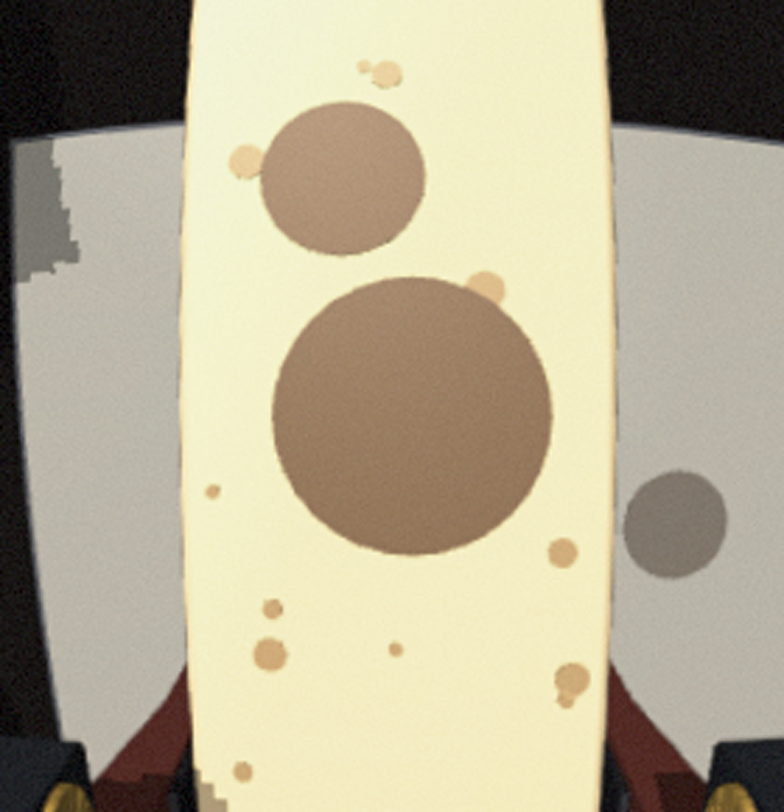

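```bash
python3 -c "
from tf import *
Sp=[((.056,.032,0),(295,370)),((.056,-.032,0),(407,377)),((0,.032,0),(293,424)),((0,-.032,0),(402,432))]
Tp=[((.056,.032,0),(238,346)),((.056,-.032,0),(247,432))]
fit3(Sp,Tp,4.2,[230,130],3,[230,90])"
```

```text
S/T theta 79.7 d 28.3 y -65.9 yaw -0.69 gap 1.2 res [-0.5  0.1  0.5  0.1  0.3  0.2  0.9 -0.1  0.1 -0.5 -0.1 -0.6]
```

drive_tool:
  rows:
    - {"x": 0, "y": -0.3, "z": -4, "yaw": 0, "claw": 63.4}
    - {"x": 0, "y": 0, "z": -4, "yaw": 0, "claw": 63.4}
    - {"x": 0, "y": 0, "z": -3.5, "yaw": 0, "claw": 63.4}
    - {"x": 0, "y": 0, "z": -3, "yaw": 0, "claw": 63.4}

```text
t: 11.3
position: [0.5239, -0.0384, 0.0272]
tool_rot: [2.07, 2.328, 0.02]
wrist_force: [0.7, -4.4, 3.7]
width: 0.723
```

```bash
python3 arc.py; python3 st3.py 15
```

```text
grasp hx,hy,z-16: 118.9 -66.5 30.2 R 122.6 phi 75.7 F hx 4.4 hy 0.1 z 3.7 yaw 6.72 w 63.5 t 11.3
```

View pics/s15c.png

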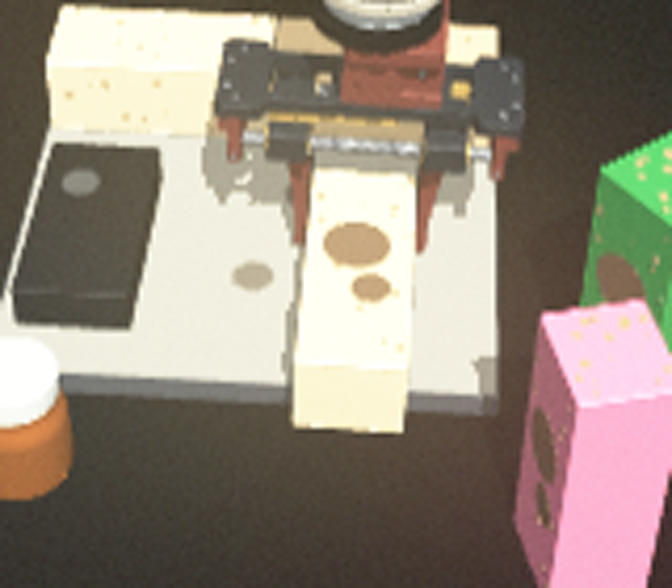

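View pics/t15c.png

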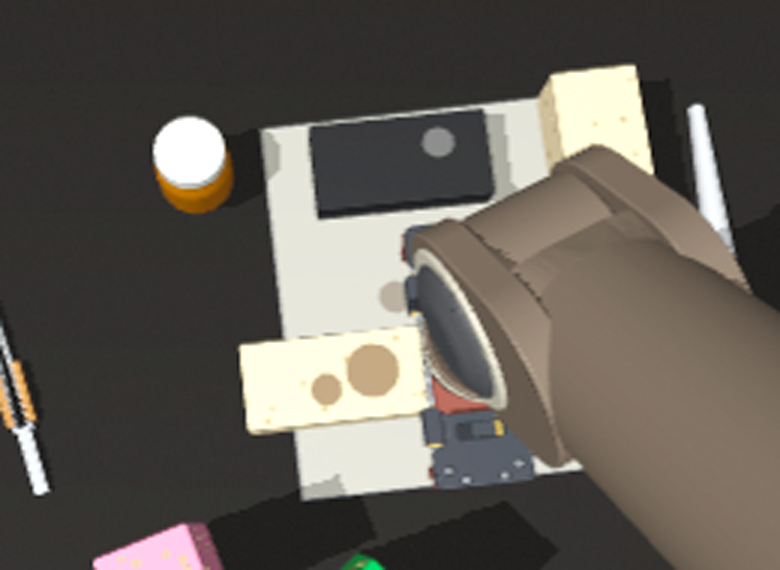

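drive_tool:
  rows:
    - {"x": 0, "y": 0, "z": -2.5, "yaw": 0, "claw": 63.4}
    - {"x": 0, "y": 0, "z": -2, "yaw": 0, "claw": 63.4}

```text
t: 11.6
position: [0.5241, -0.0384, 0.0238]
tool_rot: [2.07, 2.328, 0.019]
wrist_force: [-8.1, -3.1, 36.3]
width: 0.732
```

```bash
python3 -c "
from tf import *
Sp=[((.056,.032,0),(296,362)),((.056,-.032,0),(407,368)),((0,.032,0),(293,425)),((0,-.032,0),(402,432))]
Tp=[((.056,.032,0),(240,346)),((.056,-.032,0),(249,432))]
fit3(Sp,Tp,4.2,[230,130],3,[230,90])"; python3 arc.py; python3 st3.py 16
```

```text
S/T theta 85.6 d 32.1 y -66.3 yaw -0.37 gap 2.6 res [-0.5  0.1  0.8  0.2  0.3  0.1  1.  -0.   0.1 -0.8  0.  -0.8]
grasp hx,hy,z-16: 118.9 -66.3 26.8 R 121.9 phi 77.3 F hx 2.1 hy -8.4 z 36.3 yaw 6.72 w 64.29 t 11.6
```

View pics/s16c.png

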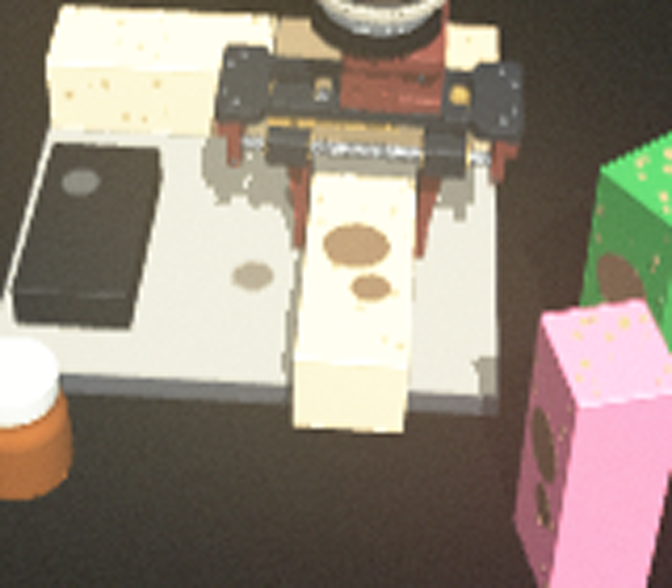

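drive_tool:
  rows:
    - {"x": 0, "y": 0, "z": 0, "yaw": 0, "claw": 63.8}
    - {"x": 0, "y": 0, "z": 0, "yaw": 0, "claw": 64.2}

```text
t: 11.9
position: [0.5239, -0.038, 0.0242]
tool_rot: [2.069, 2.328, 0.019]
wrist_force: [1.0, -1.9, -0.8]
width: 0.729
```

```bash
python3 arc.py; python3 st3.py 17; python3 wl.py w17
```

```text
grasp hx,hy,z-16: 118.4 -66.5 27.2 R 121.5 phi 77.1 F hx 2.0 hy 0.8 z -0.8 yaw 6.76 w 64.02 t 11.9
```

View pics/s17c.png

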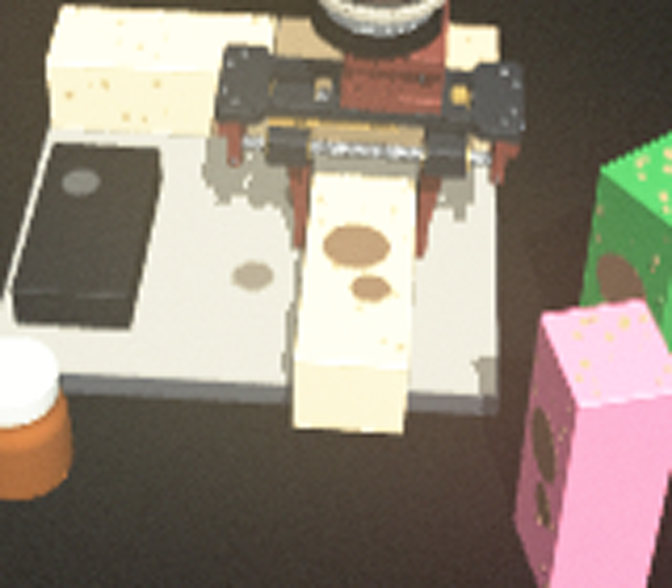

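View pics/w17.png

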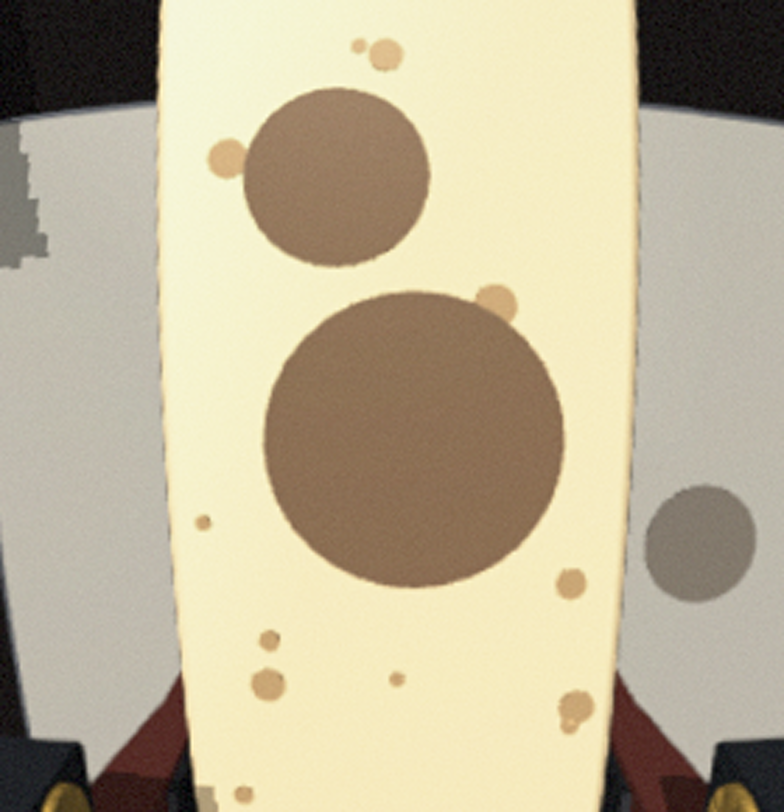

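```bash
python3 -c "
from tf import *
Sp=[((.056,.032,0),(296,361)),((.056,-.032,0),(407,367)),((0,.032,0),(293,424)),((0,-.032,0),(403,432))]
Tp=[((.056,.032,0),(240,346)),((.056,-.032,0),(249,432))]
fit3(Sp,Tp,4.2,[230,130],3,[230,90])
x=[np.pi/2,.030,-.066,0]
d=pickle.load(open('d.pkl','rb'))
for th in (90,86):
  P=pts(np.radians(th),.030,-.0665,0,[k for k,_ in Sp]); print(th,((proj(d[1],P)-[230,130])*4.2).round(0).tolist(),((proj(d[0],P[:2])-[230,90])*3).round(0).tolist())"
python3 - <<'E'
import cv2
a=cv2.imread('pics/t15c.png')
E
```

```text
S/T theta 86.0 d 32.3 y -66.4 yaw -0.52 gap 3.2 res [-0.5  0.1  0.9  0.3  0.3  0.2  0.8 -0.1  0.1 -0.8 -0.  -0.7]
90 [[293.0, 353.0], [409.0, 359.0], [293.0, 421.0], [405.0, 427.0]] [[247.0, 342.0], [257.0, 428.0]]
86 [[293.0, 361.0], [409.0, 367.0], [293.0, 424.0], [405.0, 430.0]] [[242.0, 343.0], [252.0, 429.0]]
```

View pics/t17c.png

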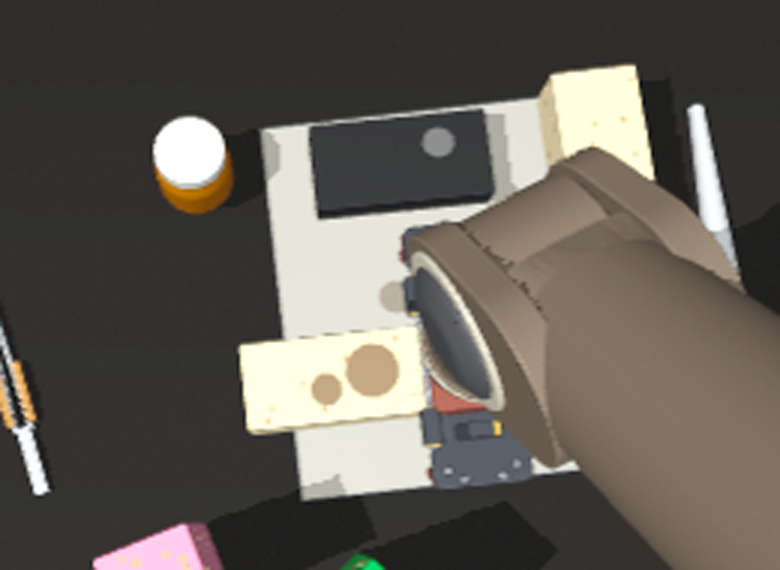

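```bash
cat > we.py <<'E'
from tf import *
def edges(n,rows,lr):
    s,p=pickle.load(open(n+'.pkl','rb'))
    def f(v):
        th,z0,y0,ps=v  # plane: z = z0 + (x-0.07)*tan(slope), lines at y0±.032
        r=[]
        for row,(l,rr) in zip(rows,lr):
            for u,sg in((l,1),(rr,-1)):
                pass
            for u,sg in((l,-1),(rr,1)):
                o,d=wray(p,s,(u/2.8+180-.35,row/2.8-.35))
                O=np.array([(o[:2]-M)@hx,(o[:2]-M)@hy,o[2]]);D=np.array([d[:2]@hx,d[:2]@hy,d[2]])
                # plane
                t=(z0+(O[0]-.07)*np.tan(th)-O[2])/(D[2]-D[0]*np.tan(th)); q=O+t*D
                r.append((q[1]-y0-ps*(q[0]-.07)-sg*.032)*1e3)
        return np.array(r)
    r=least_squares(f,[0,.07,-.067,0],x_scale=[.1,.01,.01,.1]); x=r.x
    print('slope(up to top end) %.2f z at hx70 %.1f y %.1f yaw %.2f'%(np.degrees(x[0]),x[1]*1e3,x[2]*1e3,np.degrees(x[3])),r.fun.round(2))
if __name__=='__main__':
    import sys
    n=sys.argv[1]; s,p=pickle.load(open(n+'.pkl','rb'))
    a=cv2.resize(p['img'][0:290,180:460],None,fx=2.8,fy=2.8,interpolation=cv2.INTER_CUBIC)
    h=cv2.cvtColor(a,cv2.COLOR_RGB2HSV)
    m=((h[...,1]>38)&(h[...,2]>120)&(h[...,0]>12)).astype(np.uint8)
    rows=[];lr=[]
    for r in range(10,700,40):
        c=np.where(m[r])[0]; c=c[(c>60)&(c<720)]
        rows.append(r); lr.append((np.percentile(c,0),np.percentile(c,100)))
    print(rows,lr)
    edges(n,rows,lr)
E
python3 we.py w17
```

```text
[10, 50, 90, 130, 170, 210, 250, 290, 330, 370, 410, 450, 490, 530, 570, 610, 650, 690] [(np.float64(159.0), np.float64(635.0)), (np.float64(158.0), np.float64(637.0)), (np.float64(158.0), np.float64(637.0)), (np.float64(156.0), np.float64(639.0)), (np.float64(156.0), np.float64(639.0)), (np.float64(156.0), np.float64(639.0)), (np.float64(157.0), np.float64(639.0)), (np.float64(158.0), np.float64(638.0)), (np.float64(158.0), np.float64(637.0)), (np.float64(160.0), np.float64(636.0)), (np.float64(161.0), np.float64(634.0)), (np.float64(164.0), np.float64(632.0)), (np.float64(166.0), np.float64(719.0)), (np.float64(169.0), np.float64(719.0)), (np.float64(172.0), np.float64(719.0)), (np.float64(175.0), np.float64(621.0)), (np.float64(178.0), np.float64(618.0)), (np.float64(169.0), np.float64(628.0))]
slope(up to top end) 10.20 z at hx70 80.2 y -64.7 yaw 1.52 [-0.41  1.37 -0.26  0.91 -0.02  0.23 -0.11 -0.09  0.02 -0.62  0.1  -1.1
  0.26 -1.51  0.38 -2.    0.32 -2.44  0.48 -2.83  0.47 -3.3   0.67 -3.73
  0.7   8.4   0.82  8.37  0.9   8.41  0.94 -5.43  0.93 -5.79 -0.75 -4.3 ]
```

Run:
```python
from we import *
rows=[10,50,90,130,170,210,250,290,330,370,410,450,610,650]
lr=[(159,635),(158,637),(158,637),(156,639),(156,639),(156,639),(157,639),(158,638),(158,637),(160,636),(161,634),(164,632),(175,621),(178,618)]
edges('w17',rows,lr)
```

```text
slope(up to top end) 0.27 z at hx70 70.7 y -66.3 yaw -0.12 [-0.07 -0.04 -0.02  0.04  0.12 -0.11 -0.07  0.07 -0.02  0.01 -0.03  0.01
  0.05  0.05  0.09 -0.   -0.05 -0.01  0.03  0.03 -0.06 -0.02  0.07 -0.03
  0.02 -0.05 -0.07  0.04]
```

drive_tool:
  rows:
    - {"x": 0, "y": 0, "z": 0, "yaw": 0, "claw": 76}
    - {"x": 0, "y": 0, "z": 0, "yaw": 0, "claw": 76}

```text
t: 12.25
position: [0.5235, -0.0369, 0.0235]
tool_rot: [2.069, 2.33, 0.02]
wrist_force: [-0.9, 0.1, -0.1]
width: 0.85
```

```bash
python3 arc.py; python3 st3.py 18; python3 wl.py w18
```

```text
grasp hx,hy,z-16: 117.3 -66.7 26.5 R 120.3 phi 77.3 F hx -0.2 hy -0.9 z -0.1 yaw 6.8 w 74.67 t 12.25
```

View pics/w18.png

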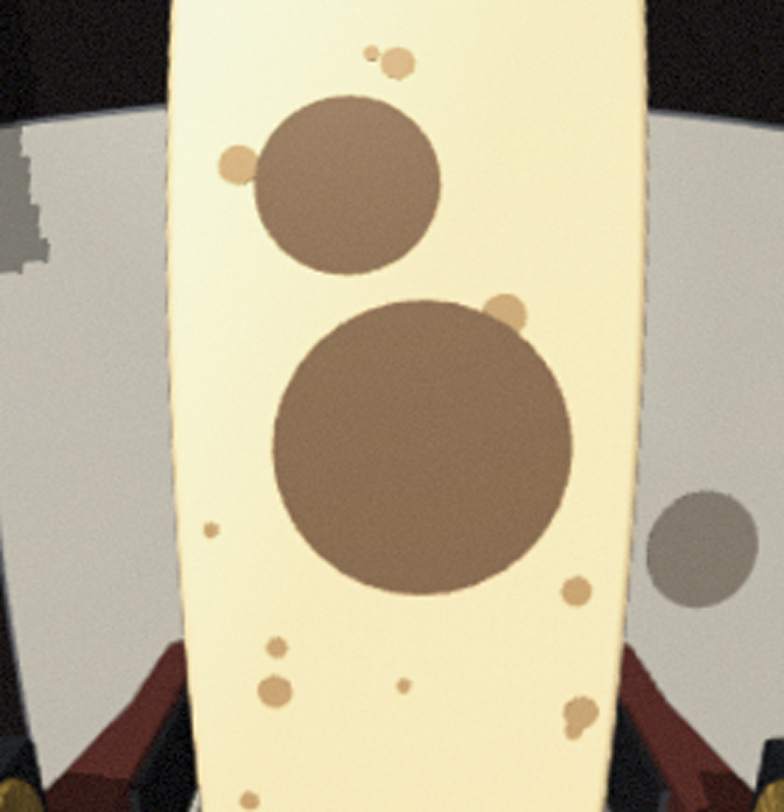

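View pics/s18c.png

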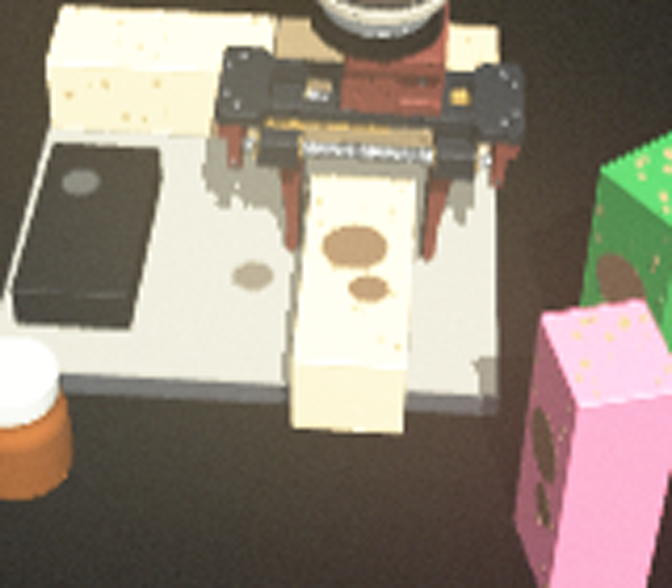

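drive_tool:
  rows:
    - {"x": -1.2, "y": 10, "z": 0, "yaw": 0, "claw": 76}
    - {"x": -1.2, "y": 10, "z": 0, "yaw": 0, "claw": 76}
    - {"x": -1.2, "y": 10, "z": 0, "yaw": 0, "claw": 76}
    - {"x": -1.2, "y": 10, "z": 0, "yaw": 0, "claw": 76}
    - {"x": -1.2, "y": 8, "z": 0, "yaw": 0, "claw": 76}

```text
t: 12.9
position: [0.5168, 0.0152, 0.0236]
tool_rot: [2.07, 2.33, 0.021]
wrist_force: [-0.4, -0.5, 1.5]
width: 0.862
```

```bash
python3 arc.py; python3 st.py; python3 wl.py w19
```

```text
grasp hx,hy,z-16: 64.8 -67.1 26.6 R 70.1 phi 67.7 F hx 0.4 hy -0.4 z 1.5 yaw 6.77 w 75.71 t 12.9
12.9 [0.5168 0.0152 0.0236] 6.77 [ 0.0275 -0.0068 -0.9996] [-0.39 -0.45  1.54] [-0.026 -0.068 -0.017] 75.71
```

View pics/w19.png

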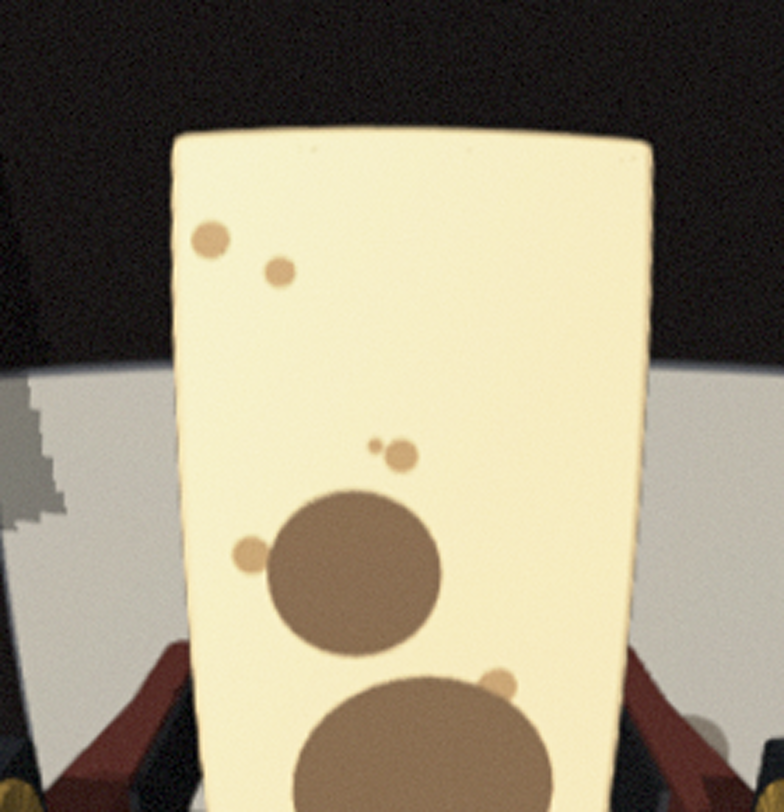

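```bash
cat >> tf.py <<'E'
def loc(n,uvs,z):
    s,p=pickle.load(open(n+'.pkl','rb'))
    for u in uvs:
        g=wground(p,s,(u[0]/2.8+180-.35,u[1]/2.8-.35),z)[:2]-M; print(u,'hx %.1f hy %.1f'%(g@hx*1e3,g@hy*1e3))
E
python3 -c "
from tf import *
loc('w19',[(175,138),(652,145),(410,128)],.0715)
loc('w19',[(60,367),(760,372)],.016)"
```

```text
(175, 138) hx -34.6 hy -95.9
(652, 145) hx -34.2 hy -33.3
(410, 128) hx -34.8 hy -65.4
(60, 367) hx -1.8 hy -133.6
(760, 372) hx -0.4 hy 9.5
```

drive_tool:
  rows:
    - {"x": 0, "y": 0, "z": 0, "yaw": 0, "claw": 66}
    - {"x": 0, "y": 0, "z": 0, "yaw": 0, "claw": 63}
    - {"x": 0, "y": 0, "z": 0, "yaw": 0, "claw": 63}
    - {"x": 0.3, "y": -3, "z": 0, "yaw": 0, "claw": 63}
    - {"x": 0.7, "y": -6, "z": 0, "yaw": 0, "claw": 63}

```text
t: 13.45
position: [0.5178, 0.0095, 0.0239]
tool_rot: [2.066, 2.335, 0.024]
wrist_force: [-1.1, 1.6, 0.3]
width: 0.736
```

```bash
python3 arc.py; python3 st.py; python3 wl.py w20
```

```text
grasp hx,hy,z-16: 70.6 -66.8 26.9 R 75.6 phi 69.1 F hx -1.7 hy -0.9 z 0.3 yaw 6.99 w 64.62 t 13.45
13.45 [0.5178 0.0095 0.0239] 6.99 [ 0.0282 -0.0042 -0.9996] [-1.08  1.59  0.28] [ 0.536  0.09  -0.049] 64.62
```

View pics/w20.png

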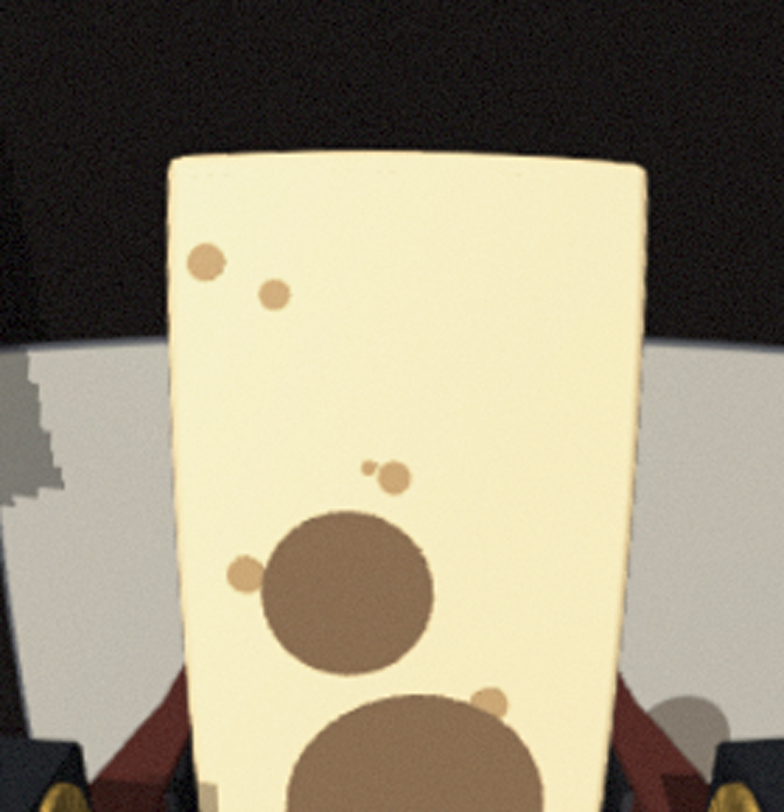

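```bash
python3 -c "
from tf import *
loc('w20',[(170,162),(646,170)],.0715)"
```

```text
(170, 162) hx -25.5 hy -96.9
(646, 170) hx -25.0 hy -34.1
```

drive_tool:
  rows:
    - {"x": 0.9, "y": -7.5, "z": 0, "yaw": 0, "claw": 63}
    - {"x": 0.9, "y": -7.5, "z": 0, "yaw": 0, "claw": 63}
    - {"x": 0.9, "y": -7.5, "z": 0, "yaw": 0, "claw": 63}
    - {"x": 0.9, "y": -7.5, "z": 0, "yaw": 0, "claw": 63}
    - {"x": 0.9, "y": -7.5, "z": 0, "yaw": 0, "claw": 63}

```text
t: 14.0
position: [0.5227, -0.0327, 0.0239]
tool_rot: [2.069, 2.332, 0.024]
wrist_force: [-0.9, 2.6, 0.9]
width: 0.737
```

```bash
python3 arc.py; python3 st.py
```

```text
grasp hx,hy,z-16: 113.1 -67.0 26.9 R 116.3 phi 76.6 F hx -2.7 hy -0.5 z 0.9 yaw 6.87 w 64.75 t 14.0
14.0 [ 0.5227 -0.0327  0.0239] 6.87 [ 0.0281 -0.0043 -0.9996] [-0.87  2.64  0.87] [ 0.609  0.123 -0.084] 64.75
```

drive_tool:
  rows:
    - {"x": 0.8, "y": -7, "z": 0, "yaw": 0, "claw": 63}
    - {"x": 0.8, "y": -7, "z": 0, "yaw": 0, "claw": 63}
    - {"x": 0.8, "y": -7, "z": 0, "yaw": 0, "claw": 63}
    - {"x": 0.8, "y": -6, "z": 0, "yaw": 0, "claw": 63}

```text
t: 14.4
position: [0.5261, -0.0626, 0.0239]
tool_rot: [2.07, 2.332, 0.024]
wrist_force: [-0.9, 3.3, 1.4]
width: 0.735
```

```bash
python3 arc.py; python3 st.py; python3 wl.py w21; python3 st3.py 21
```

```text
grasp hx,hy,z-16: 143.2 -67.3 26.9 R 145.7 phi 79.4 F hx -3.3 hy -0.5 z 1.4 yaw 6.82 w 64.53 t 14.4
14.4 [ 0.5261 -0.0626  0.0239] 6.82 [ 0.0279 -0.0043 -0.9996] [-0.93  3.26  1.45] [ 0.544  0.146 -0.075] 64.53
```

View pics/s21c.png

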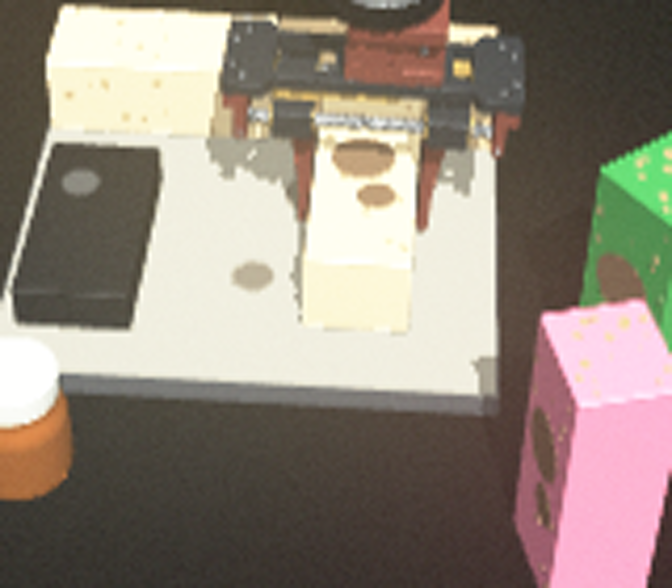

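View pics/w21.png

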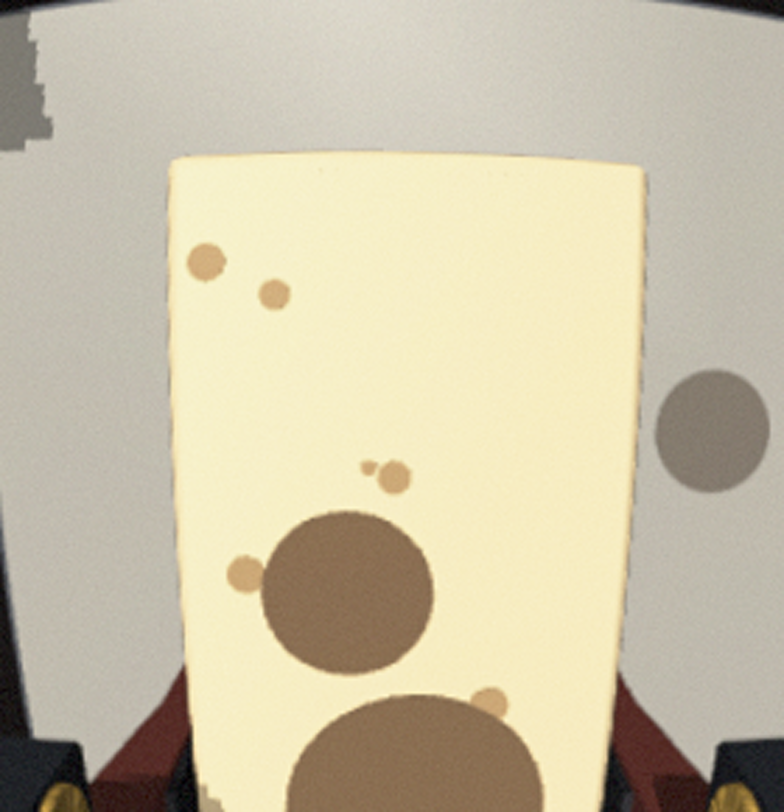

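View pics/t21c.png

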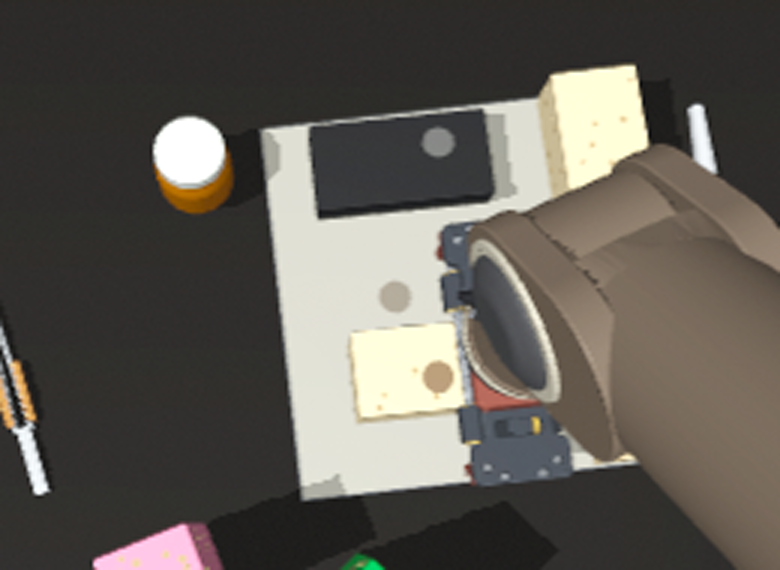

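```bash
python3 -c "
from tf import *
loc('w21',[(170,162),(644,169)],.0715)
loc('w21',[(80,2),(700,5)],.016)
d=pickle.load(open('d.pkl','rb'))
for u in [(350,334),(359,419)]:
  g=ground(d[0],(u[0]/3+230-.4,u[1]/3+90-.4),.072)[:2]-M; print('top',g@hx,g@hy)
for u in [(305,262),(411,270)]:
  g=ground(d[1],(u[0]/4.2+230-.4,u[1]/4.2+130-.4),.072)[:2]-M; print('side',g@hx,g@hy)
# back face top edge in first images
"
python3 - <<'E'
import cv2
a=cv2.imread('pics/top0.png')[100:260,400:480]; cv2.imwrite('pics/bt.png',cv2.resize(a,None,fx=3.7,fy=3.7,interpolation=cv2.INTER_CUBIC))
E
```

```text
(170, 162) hx 47.0 hy -97.0
(644, 169) hx 47.6 hy -34.6
(80, 2) hx 0.1 hy -129.8
(700, 5) hx 0.3 hy -4.0
top 0.0451358653742606 -0.036382653428202995
top 0.04390261455443991 -0.09951190797574735
side 0.045362933628208105 -0.034846075709998675
side 0.04305334632634952 -0.09651840919104811
```

View pics/bt.png

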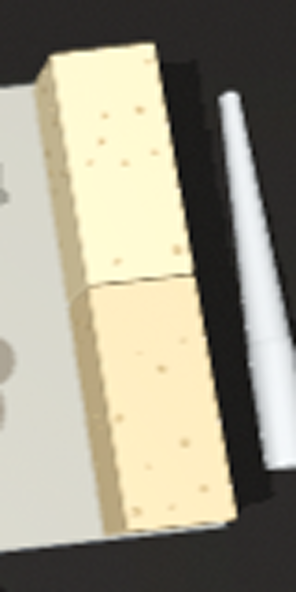

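```bash
python3 -c "
from tf import *
d=pickle.load(open('d.pkl','rb'))
for u,z in [((52,55),.072),((127,530),.072),((38,82),.016),((104,535),.016)]:
  g=ground(d[0],(u[0]/3.7+400-.4,u[1]/3.7+100-.4),z)[:2]-M; print('top',(g@hx).round(4),(g@hy).round(4))
"
```

```text
top 0.2232 0.1457
top 0.2217 -0.1493
top 0.2278 0.1502
top 0.2234 -0.1493
```

drive_tool:
  rows:
    - {"x": 0.5, "y": -4, "z": 0, "yaw": 0, "claw": 63}
    - {"x": 0.5, "y": -4, "z": 0, "yaw": 0, "claw": 63}
    - {"x": 0.2, "y": -2, "z": 0, "yaw": 0, "claw": 63}

```text
t: 14.85
position: [0.5273, -0.0726, 0.0239]
tool_rot: [2.069, 2.332, 0.024]
wrist_force: [-0.9, 4.0, 1.0]
width: 0.735
```

```bash
python3 arc.py; python3 st.py
```

```text
grasp hx,hy,z-16: 153.3 -67.3 26.9 R 155.7 phi 80.0 F hx -4.1 hy -0.4 z 1.0 yaw 6.85 w 64.56 t 14.85
14.85 [ 0.5273 -0.0726  0.0239] 6.85 [ 0.028  -0.0046 -0.9996] [-0.9   4.02  1.04] [ 0.59   0.172 -0.05 ] 64.56
```

drive_tool:
  rows:
    - {"x": 0.2, "y": -1.7, "z": 0, "yaw": 0, "claw": 63}
    - {"x": 0.2, "y": -1.7, "z": 0, "yaw": 0, "claw": 63}

```text
t: 15.05
position: [0.5277, -0.0755, 0.0239]
tool_rot: [2.068, 2.333, 0.024]
wrist_force: [-1.0, 3.2, 0.9]
width: 0.735
```

```bash
python3 arc.py; python3 st.py
```

```text
grasp hx,hy,z-16: 156.2 -67.3 26.9 R 158.5 phi 80.2 F hx -3.3 hy -0.6 z 0.9 yaw 6.89 w 64.57 t 15.05
15.05 [ 0.5277 -0.0755  0.0239] 6.89 [ 0.0278 -0.0038 -0.9996] [-1.01  3.18  0.95] [ 0.635  0.164 -0.07 ] 64.57
```

drive_tool:
  rows:
    - {"x": 0.2, "y": -1.3, "z": 0, "yaw": 0, "claw": 63}

```text
t: 15.15
position: [0.5278, -0.0767, 0.0239]
tool_rot: [2.068, 2.334, 0.025]
wrist_force: [-1.0, 3.6, 2.0]
width: 0.737
```

drive_tool:
  rows:
    - {"x": 0.2, "y": -1.3, "z": 0, "yaw": 0, "claw": 63}

```text
t: 15.25
position: [0.528, -0.0779, 0.0239]
tool_rot: [2.068, 2.334, 0.025]
wrist_force: [-0.1, 3.6, 2.8]
width: 0.735
```

```bash
python3 arc.py; python3 st.py
```

```text
grasp hx,hy,z-16: 158.7 -67.2 26.9 R 160.9 phi 80.4 F hx -3.5 hy 0.3 z 2.8 yaw 6.92 w 64.58 t 15.25
15.25 [ 0.528  -0.0779  0.0239] 6.92 [ 0.0277 -0.0034 -0.9996] [-0.11  3.56  2.75] [ 0.67   0.211 -0.022] 64.58
```

drive_tool:
  rows:
    - {"x": 0.1, "y": -1, "z": 0, "yaw": 0, "claw": 63}

```text
t: 15.35
position: [0.5282, -0.0789, 0.0239]
tool_rot: [2.068, 2.334, 0.025]
wrist_force: [-0.7, 3.2, 1.7]
width: 0.737
```

drive_tool:
  rows:
    - {"x": 0.1, "y": -1, "z": 0, "yaw": 0, "claw": 63}

```text
t: 15.45
position: [0.5282, -0.08, 0.0239]
tool_rot: [2.068, 2.334, 0.025]
wrist_force: [-1.0, 4.2, 1.5]
width: 0.738
```

drive_tool:
  rows:
    - {"x": 0.1, "y": -1, "z": 0, "yaw": 0, "claw": 63}

```text
t: 15.55
position: [0.5283, -0.0806, 0.0239]
tool_rot: [2.068, 2.335, 0.025]
wrist_force: [-1.6, 6.1, 2.1]
width: 0.736
```

drive_tool:
  rows:
    - {"x": 0, "y": -0.8, "z": 0, "yaw": 0, "claw": 63}

```text
t: 15.65
position: [0.5283, -0.0806, 0.0239]
tool_rot: [2.067, 2.336, 0.027]
wrist_force: [-0.2, 6.9, 1.8]
width: 0.734
```

```bash
python3 arc.py; python3 st.py; python3 st3.py 22;python3 wl.py w22
```

```text
grasp hx,hy,z-16: 161.4 -67.2 26.9 R 163.6 phi 80.5 F hx -6.9 hy 0.6 z 1.8 yaw 6.98 w 64.43 t 15.65
15.65 [ 0.5283 -0.0806  0.0239] 6.98 [ 0.0278 -0.0019 -0.9996] [-0.2   6.91  1.8 ] [1.215 0.212 0.025] 64.43
```

View pics/w22.png

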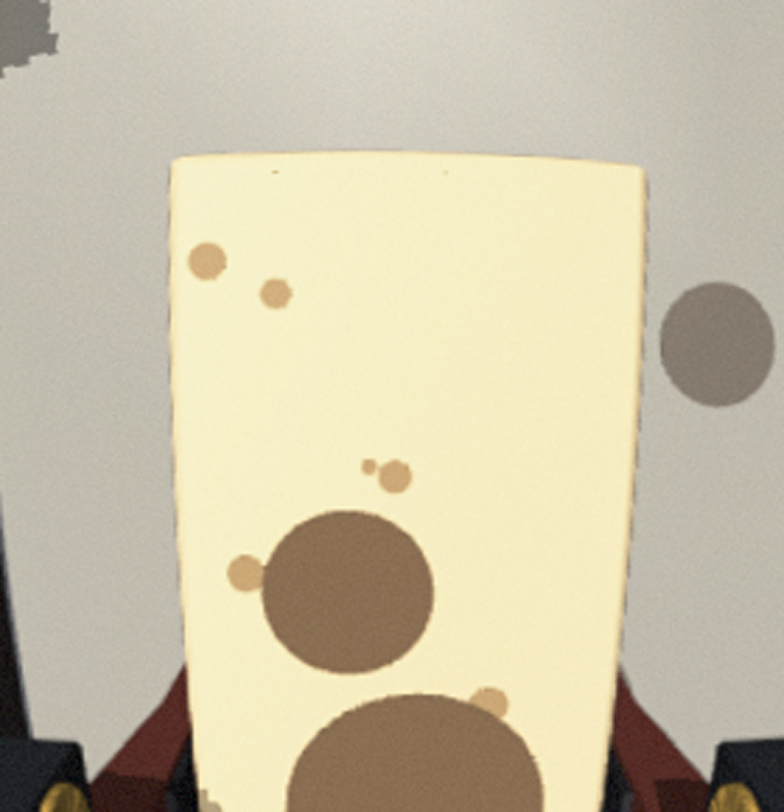

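drive_tool:
  rows:
    - {"x": 0, "y": 0, "z": 0, "yaw": 0, "claw": 66}
    - {"x": 0, "y": 0, "z": 0, "yaw": 0, "claw": 78}
    - {"x": 0, "y": 0, "z": 0, "yaw": 0, "claw": 80}
    - {"x": 0, "y": 0, "z": 15, "yaw": 0, "claw": 80}
    - {"x": 0, "y": 0, "z": 25, "yaw": 0, "claw": 80}
    - {"x": 0, "y": 0, "z": 30, "yaw": 0, "claw": 80}
    - {"x": 0, "y": 0, "z": 30, "yaw": 0, "claw": 80}
    - {"x": 0, "y": 0, "z": 30, "yaw": 0, "claw": 80}

```text
t: 16.6
position: [0.5245, -0.0842, 0.1576]
tool_rot: [2.072, 2.338, 0.015]
wrist_force: [0.2, -0.8, -0.3]
width: 0.913
```

drive_tool:
  rows:
    - {"x": -5, "y": -35, "z": 20, "yaw": 0, "claw": 80}
    - {"x": -5, "y": -40, "z": 10, "yaw": 0, "claw": 80}
    - {"x": -5, "y": -40, "z": 0, "yaw": 0, "claw": 80}
    - {"x": -5, "y": -40, "z": 0, "yaw": 0, "claw": 80}
    - {"x": -5, "y": -40, "z": 0, "yaw": 0, "claw": 80}
    - {"x": -5, "y": -40, "z": 0, "yaw": 0, "claw": 80}
    - {"x": -5, "y": -40, "z": 0, "yaw": 0, "claw": 80}

```text
t: 17.3
position: [0.4909, -0.3627, 0.2054]
tool_rot: [2.046, 2.34, 0.025]
wrist_force: [1.6, -0.3, 0.1]
width: 0.911
```

```bash
python3 st.py; python3 st3.py 23
```

```text
17.3 [ 0.4909 -0.3627  0.2054] 7.69 [ 0.0356 -0.0102 -0.9993] [ 1.57 -0.29  0.14] [-0.033 -0.063 -0.047] 80.01
```

View pics/s23c.png

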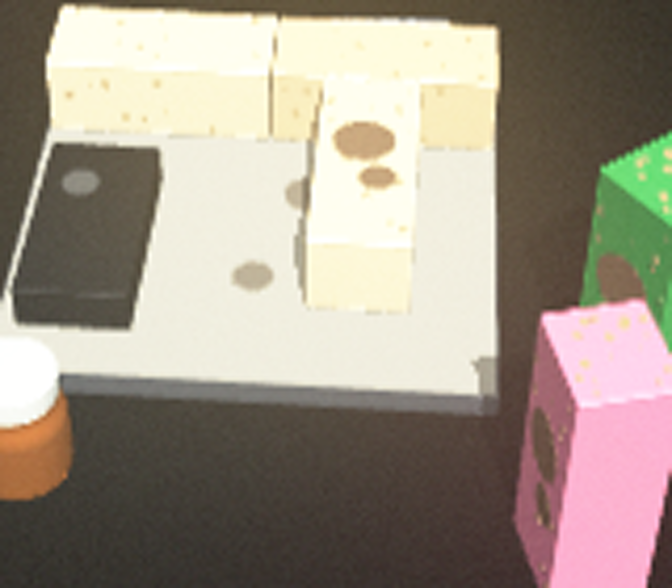

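View pics/t23c.png

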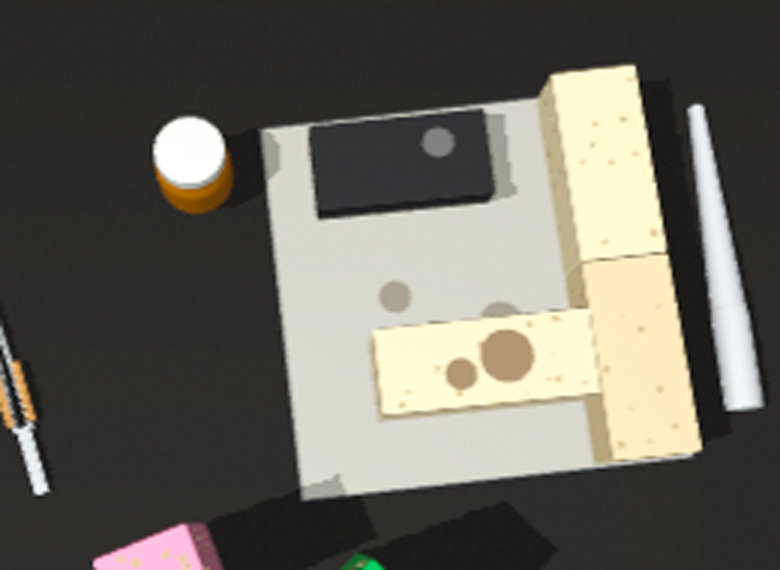

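Run:
```python
from h import *
T=read_camera('top'); a=T['img'][180:240,400:470]; b=read_camera('side')['img'][140:180,290:360]
A=cv2.resize(a[:,:,::-1],None,fx=8,fy=8,interpolation=cv2.INTER_NEAREST);cv2.imwrite('pics/z1.png',A)
cv2.imwrite('pics/z2.png',cv2.resize(b[:,:,::-1],None,fx=9,fy=9,interpolation=cv2.INTER_NEAREST))
```

```text
(no output)
```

View pics/z1.png

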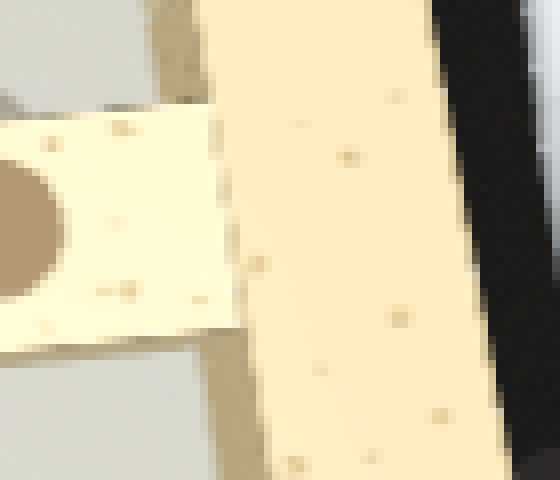

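View pics/z2.png

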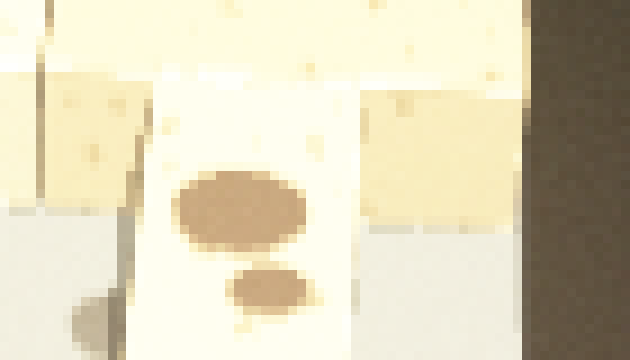

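```bash
python3 -c "
from cell import *
print(job_done())"
```

```text
the job is handed in; nothing more can be done
None
```

The cream firebrick now lies flat in its lane on the hearth board, with its top end against the back bricks. I handed the job in at about 17.5 s.

**What I did**
- **Bring up:** I pinched the brick just under its top, lifted it a few millimetres, turned it square and set its foot against the front edge. The wrist picture put that contact within about 1 mm.
- **Tip:** I tipped it over the edge along an arc with a light grip and held it until it lay flat. I then let go and gripped it again nearer the middle.
- **Slide:** I slid it about 95 mm. The resistance rose from 3–4 N to about 7 N and the motion stopped, so I let go and lifted clear.

**Last checks**
- The top view shows the brick square to the back bricks, with only a thin, even seam line. Any gap looks like 1 mm or less, but the camera cannot settle whether it is zero.
- The charcoal, jar, tweezers, mandrel and the pink and green blocks look unmoved in the parts of the views I checked.

**What went less well or disagreed**
- **Creep in the fingers:** the brick slipped 10–15 mm as it went over. The pinch ended about 10 mm from its top end, which is why I gripped it again.
- **Fit disagreement:** once the brick was down, the side and top camera fit gave about 86° of tilt, while the wrist edge fit gave flat within 0.3°. It did not drop when I let go, and the final pictures show it flat.
- **Brief forces:** pressing the foot onto the bench reached about 49 N at the wrist, and laying the brick down reached about 36 N. Both went through the fingers and the brick, and both were under the 120 N limit.

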